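# Build and gauge the bearing blocks

## Task

Press every bearing block that is there (two or three of red, yellow and blue) fully down onto a pair of studs of the aluminium base plate, any block on any pair, until it snaps home flat on the plate. Once all are on, check the bores with the plug gauge, one block after another in the order red, yellow, blue: push the go end (green collar) in until its collar meets the block, draw it out, then press the no-go end (red collar) lightly, square and centred, against either mouth of the same bore for a moment to confirm that it will not enter. Finally lay the gauge back in its cradle, with all blocks still fully home, and leave the vial, dish and specimen puck where they stand.

Things in the scene. Friction and masses are not known exactly. Their poses are not given: they have to be found in the camera images.
- base_plate: fixed aluminium plate 90 (x) x 240 (y) x 12 mm; origin: centre of underside. Three stations along its y, 80 mm apart, each two studs (11 mm diameter, 8 mm tall, tapered tops) 36 mm apart along its x. A sprung brass cheek in each stud's outer side snaps into the block: one merely set down rests 3 to 6 mm too high; pressing home takes 8 to 15 N
- station_0 (a point): middle between the two studs of the first station, on the plate's top face (12 mm above the table); axes as the plate's; 80 mm to the plate's +y of the middle one
- station_1 (a point): the same for the middle station
- station_2 (a point): the same for the third station, 80 mm to the plate's -y of the middle one
- red_block: loose red block, upright; may be absent. Origin: centre of underside. Foot 60 (x) x 40 (y) x 14 mm, two square sockets 13 mm wide, over 9 mm deep below it at x = +-18 mm; on it a body 30 (x) x 40 (y) mm, top 44 mm up (brass nipple on top only for looks). Bore 20 mm diameter through it along x, axis 28 mm above the underside, mouths at x = +-15 mm. Fits a station either way round. 250 g
- yellow_block: loose yellow block, upright; may be absent. Origin: centre of underside. Foot 60 (x) x 40 (y) x 14 mm, two square sockets 13 mm wide, over 9 mm deep below it at x = +-18 mm; on it a body 30 (x) x 40 (y) mm, top 44 mm up (brass nipple on top only for looks). Bore 20 mm diameter through it along x, axis 28 mm above the underside, mouths at x = +-15 mm. Fits a station either way round. 250 g
- blue_block: loose blue block, upright; may be absent. Origin: centre of underside. Foot 60 (x) x 40 (y) x 14 mm, two square sockets 13 mm wide, over 9 mm deep below it at x = +-18 mm; on it a body 30 (x) x 40 (y) mm, top 44 mm up (brass nipple on top only for looks). Bore 20 mm diameter through it along x, axis 28 mm above the underside, mouths at x = +-15 mm. Fits a station either way round. 250 g
- plug_gauge: loose steel gauge, 150 g, axis x; origin mid-handle on the axis. Handle 60 mm, square 16 x 16 mm (flats across y and z), collars 26 mm diameter at x = 30..35 (green) and -30..-35 mm (red). Go end 18 mm diameter, to x = +69 (34 mm long: 4 mm stands out of the far side when home). No-go end 23 mm diameter, to x = -55. Starts level in the cradle
- go_tip (a point): centre of the go end's end face
- nogo_tip (a point): centre of the no-go end's end face
- gauge_cradle: fixed grey cradle, 130 (x) x 50 (y) mm, open upward: two V supports 8 mm thick at x = +46 and -46 mm that carry the two gauge ends; origin at the centre of its underside. Highest point about 42 mm above the table
- cradle_rest (a point): where the gauge's origin lies when it rests in the cradle, 40 mm above the table; the gauge's axis then lies along the cradle's x, go end to +x
- vial: loose bystander: small glass vial with black cap, 23 mm diameter, 58 mm tall; origin under its centre
- dish: loose bystander: flat clear dish, 58 mm diameter, 14 mm tall; origin under its centre
- specimen_puck: loose bystander: green puck, 30 mm diameter, 16 mm tall; origin under its centre

How it is judged:
By the outcome, as a careful person would: the job done as asked, in the order asked, and still so for the second after the job is handed in, with the robot touching nothing.
Of red_block, yellow_block, blue_block only 2 to 3 are there at a start; the rules pass over those that are not, and their reading is None.
At some moment in a run one of red_block, yellow_block, blue_block may be knocked a few centimetres aside while the robot is not near it.
It also fails if it takes over 210 s, if anything falls off the work surface, if the arm or the gripper's body presses on something with over 40 N, if the wrist force passes 120 N, or if a joint passes its speed limit or range.

## Robot

A 6-joint arm with a two-finger parallel gripper is mounted at the origin on a cart in front of the work surface, level with it; the furniture and walls round the work are solid. World frame = base frame: x ahead of the robot, y to its left, z up, the work surface at z = 0. Lengths are in m, angles in rad, forces in N, time in s.
With the tool pointing down it reaches from about 0.375 to 0.975 m from the base axis. Payload 3.8 kg.
Tool frame: the origin (TCP) lies midway between the tips of the shut fingers; the grasp point (between the pads) lies 19 mm behind it; z points along the fingers, y is the line along which they close (so a half turn about z gives the same grasp; the last joint's range is limited). The gripper opens to 85 mm and grips with 20 to 120 N. Pads are 22 mm wide; open, the fingers measure 114 mm over their backs; the gripper's body (76 mm by 85 mm) begins 54 mm behind the grasp point. The pads swing forward as they close: fully open they stand 13 mm farther back than shut.
Start: joints at [-1.184, 0.264, 1.604, -0, 1.274, -0.037], TCP at [0.278, -0.615, 0.231] pointing down, gripper open.
Joint ranges: [-2.63, 2.63], [-0.94, 2.18], [0.31, 2.57], [-1.31, 4.45], [0, 2.66], [-2.55, 2.55]. Speed limits (rad/s): [2.57, 2.57, 3.14, 3.14, 3.14, 3.14].

## Interface

Orientations are given as a rotation vector (axis times angle).
In Python, from workcell import sensors, viewer, job gives the robot as it stands.
- The arm moves only by the shell command python3 -m inch 'ROWS' [FORCE]. ROWS is JSON, one flat list of numbers, 7 for each row, row after row: the shift along the tool's x, y, z in mm, then the turn, a rotation vector about the tool's x, y, z in degrees, then the finger opening in mm, from 0 to 85.4. A call has exactly 8 rows; each row shifts and turns the commanded pose from where the row before left it, along the tool's axes as they then stand; what a row does not reach is not made up. A row lasts 1/10 s, in which the tool goes at most 50 mm and 8.59 degrees, less where a joint would pass 70% of its speed; a pose out of reach is approached as far as the arm can. A call is refused whole if a number of a shift passes 50 or a number of a turn 8.59, either way. A call with a gripper value outside its range is refused whole. The fingers move at their own pace and stop on an object; FORCE is the grip in N (left out, the last holds). Time passes only in rows, so rows that do not move let the fingers close, or fill a call up. It gives the time, the measured TCP pose, the force, the opening and the grip force at its end, in the units of the state.
- sensors.read_state(): the state, without advancing time (a new reading comes with each control period).
- viewer.read_camera(name): name is "scene" or "top"; returns the picture (420x560x3 uint8, red, green, blue); there is no depth.
- viewer.camera_params(name): a dict with "K" (3x3 intrinsics, pixels), "k1" (the pictures are not rectified: a ray, as slopes to the right and down, at radius r is drawn at 1 + k1 r^2 times it, then the intrinsics apply), "world_to_cam" (4x4, takes a point from world to camera coordinates). Camera axes: x right, y down, z forward; pixel columns grow to the right and rows downward; lengths in m; the calibration is good to about 2 mm. A picture is of the moment at which its call begins. camera_params takes no time and is no camera call.
- job.finish_job(): hands the job in; it is judged then, once.
The state is a dict: "time": time; "q": joint angles; "joint_vel": joint speeds; "joint_torque": joint torques, N m; "tool_pos": TCP position; "tcp_rot": TCP orientation; "wrist_force": force on the tool from outside, world axes, zero at the start; "torque": the same for the moment, N m; "width": opening from 0.0 (shut) to 1.0 (fully open); "grip_force": force on a finger pad.
Only numpy, scipy, OpenCV 4.12 (cv2) and the standard library are available. Lean on these libraries where they do the work, as an engineer would, in place of code of your own. Each camera call takes 0.05 s, during which the arm holds its last target. There are 200 camera calls.

## Working session

There is one attempt and no reset: what is moved stays moved. The work goes in short steps, Python scripts to look and compute and a shell command to move; the robot and the scene stay as the last step left them, time stands still between calls to the robot, and variables do not carry over. Pictures are saved under pics/ and viewed, at most 14 in all, crops included, and the job is handed in when it is done.

```bash
ls; mkdir -p pics; python3 - <<'E'
from workcell import sensors, viewer
import cv2
print(sensors.read_state())
for n in("scene","top"):
    cv2.imwrite(f"pics/{n}0.png",viewer.read_camera(n)[:,:,::-1]); print(viewer.camera_params(n))
E
```

```text
pics
{'time': 0.0, 'q': array([-1.18392050e+00,  2.64742372e-01,  1.60538740e+00, -2.06287019e-05,
        1.27366216e+00, -3.69042720e-02]), 'joint_vel': array([ 0.00045145, -0.00022611,  0.00087358,  0.00060966, -0.00187272,
       -0.00145836]), 'joint_torque': array([ 6.39274822e-04, -5.15096605e+01, -3.67317796e+01, -1.06009165e-04,
        1.28565927e-02,  1.18640909e-05]), 'tool_pos': array([ 0.27728196, -0.61462339,  0.22996203]), 'tcp_rot': array([-3.06921550e+00, -6.60256780e-01,  6.31492946e-04]), 'wrist_force': array([-0.14099478, -0.03161988, -0.18879406]), 'torque': array([-0.03638974, -0.00747673, -0.005197  ]), 'grip_force': 0.0, 'width': 0.9991373273736992}
{'K': array([[483.10024522,   0.        , 279.49256023],
       [  0.        , 483.10024522, 209.65013279],
       [  0.        ,   0.        ,   1.        ]]), 'k1': 0.008074759978313582, 'world_to_cam': array([[ 0.48373926, -0.87521153,  0.00104821, -0.34729703],
       [-0.48954228, -0.27156793, -0.82861282,  0.29579559],
       [ 0.72549616,  0.40031941, -0.55982112,  0.7323863 ],
       [ 0.        ,  0.        ,  0.        ,  1.        ]])}
{'K': array([[404.30613632,   0.        , 278.2302881 ],
       [  0.        , 404.30613632, 213.41277593],
       [  0.        ,   0.        ,   1.        ]]), 'k1': -0.03528450127565854, 'world_to_cam': array([[ 2.31128846e-02, -9.99732848e-01,  1.66143303e-04,
        -8.81527680e-02],
       [-9.95280423e-01, -2.30256152e-02, -9.42692945e-02,
         5.72395911e-01],
       [ 9.42479358e-02,  2.01347615e-03, -9.95546720e-01,
         9.47670693e-01],
       [ 0.00000000e+00,  0.00000000e+00,  0.00000000e+00,
         1.00000000e+00]])}
```

View pics/scene0.png

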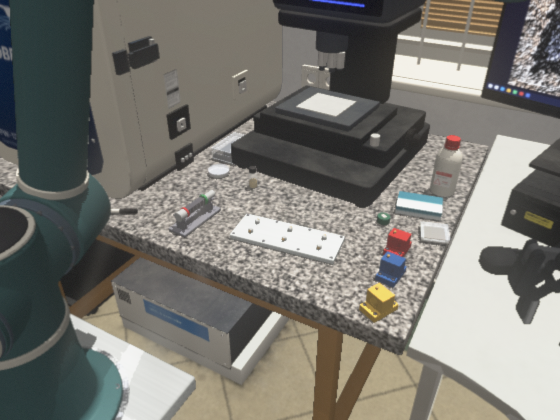

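View pics/top0.png

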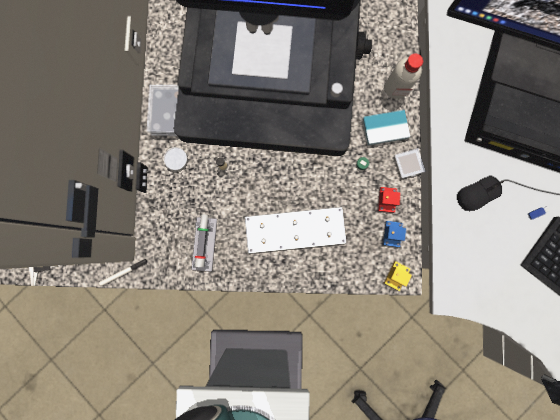

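Both pictures show all three blocks. In the top view red is at (389,200), blue at (395,234) and yellow at (399,275). The plate is at (295,229) and the cradle at (204,242), with its green go end up (+x). The puck is at (362,163), the vial at (221,163) and the dish at (175,158).

```bash
cat > h.py <<'E'
import numpy as np, cv2
from workcell import sensors, viewer
P={n:viewer.camera_params(n) for n in("scene","top")}
def rays(n,px):
    p=P[n];k=p["k1"];K=p["K"]
    d=(np.atleast_2d(px).astype(float)-K[:2,2])/K[0,0]
    u=d.copy()
    for _ in range(20): u=d/(1+k*(u**2).sum(1,keepdims=True))
    T=p["world_to_cam"];R=T[:3,:3]
    return -R.T@T[:3,3], np.c_[u,np.ones(len(u))]@R
def plane(n,px,z):
    c,d=rays(n,px); return (c+d*((z-c[2])/d[:,2])[:,None])[:,:2]
def proj(n,X):
    p=P[n];T=p["world_to_cam"];x=np.atleast_2d(X)@T[:3,:3].T+T[:3,3];u=x[:,:2]/x[:,2:]
    return u*(1+p["k1"]*(u**2).sum(1,keepdims=True))*p["K"][0,0]+p["K"][:2,2]
def tri(a,b):
    c1,d1=rays("top",a);c2,d2=rays("scene",b);A=np.c_[d1[0],-d2[0]]
    s=np.linalg.lstsq(A,c2-c1,rcond=None)[0];p,q=c1+s[0]*d1[0],c2+s[1]*d2[0]
    return (p+q)/2,np.linalg.norm(p-q)
HS={"red":[(0,8),(172,180)],"yellow":[(20,32)],"blue":[(105,125)]}
def mask(im,c,box=None,smin=130,vmin=60):
    h=cv2.cvtColor(im,cv2.COLOR_RGB2HSV);m=np.zeros(h.shape[:2],np.uint8)
    for a,b in HS[c]: m|=cv2.inRange(h,(a,smin,vmin),(b,255,255))
    if box: k=np.zeros_like(m);x0,y0,x1,y1=box;k[y0:y1,x0:x1]=255;m&=k
    return m
def blob(m):
    cs,_=cv2.findContours(m,cv2.RETR_EXTERNAL,cv2.CHAIN_APPROX_NONE)
    return max(cs,key=cv2.contourArea)
def cen(c):
    M=cv2.moments(c);return np.array([M["m10"],M["m01"]])/M["m00"]
BOX={"top":(140,145,425,300),"scene":(150,150,450,330)}
def blocks(cols=("red","yellow","blue")):
    I={n:viewer.read_camera(n) for n in P}
    for c in cols:
        bt=(350,180,425,300) if c=="red" else BOX["top"]; bs=(350,225,450,330) if c=="red" else BOX["scene"]
        t,s=blob(mask(I["top"],c,bt)),blob(mask(I["scene"],c,bs))
        p,g=tri(cen(t),cen(s)); r=cv2.minAreaRect((plane("top",t[:,0],.014)*1000).astype(np.float32))
        print(c,np.round(p*1000,1),"gap",round(g*1000,1),"rect",np.round(r[0],1),np.round(r[1],1),round(r[2],1))
    return I
E
python3 - <<'E'
from h import *
I=blocks()
im=I["top"]
h=cv2.cvtColor(im,cv2.COLOR_RGB2HSV)
m=cv2.inRange(h,(0,0,200),(180,40,255));k=np.zeros_like(m);k[195:265,235:355]=255;m&=k
m=cv2.morphologyEx(m,cv2.MORPH_CLOSE,np.ones((5,5)));m=cv2.morphologyEx(m,cv2.MORPH_OPEN,np.ones((5,5)))
c=blob(m);r=cv2.minAreaRect((plane("top",c[:,0],.012)*1000).astype(np.float32));print("plate",r,cen(c),plane("top",cen(c),.012)*1000)
up=lambda a:cv2.resize(a,None,fx=5,fy=5,interpolation=cv2.INTER_CUBIC)[:,:,::-1]
cv2.imwrite("pics/blk.png",np.hstack([up(im[185:295,370:420]),up(I["scene"][220:330,355:445])]))
cv2.imwrite("pics/plate.png",up(im[190:290,190:350]))
E
```

```text
red [ 614.8 -340.9   41.3] gap 8.5 rect [ 616.2 -346.5] [50.6 60.1] 85.0
yellow [ 432.8 -363.8   37.3] gap 7.1 rect [ 428.9 -369. ] [50.6 60. ] 63.4
blue [ 533.7 -357.1   40.1] gap 12.9 rect [ 532.2 -359.8] [49.  58.9] 83.2
plate ((538.0582275390625, -121.79768371582031), (135.68609619140625, 272.52777099609375), 12.851322174072266) [295.90557249 229.8888042 ] [[ 536.34640612 -118.89848934]]
```

View pics/blk.png

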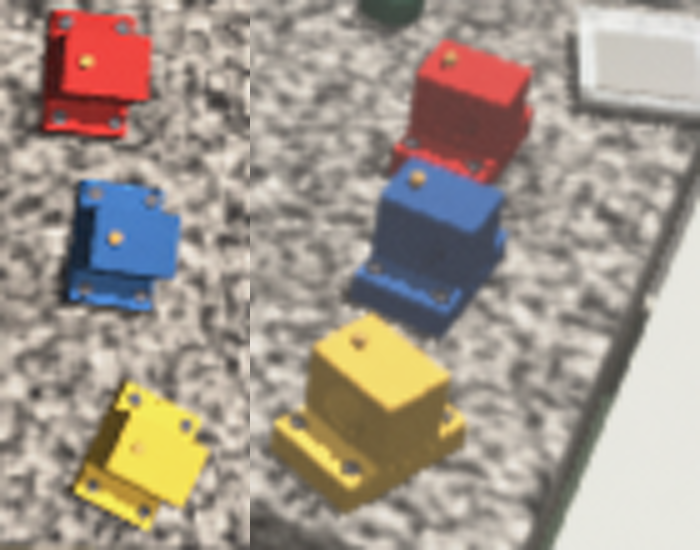

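View pics/plate.png

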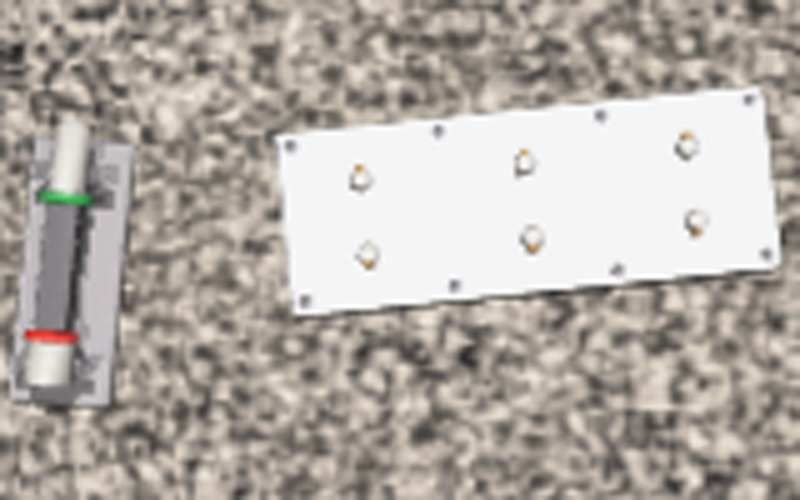

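The crops show each block's foot with four bolts, the six studs, the plate corners, and the gauge with its collars at about (65,198) and (51,336) in the crop. I'll convert these to world positions.

```bash
python3 - <<'E'
from h import *
f=lambda a,o:(np.array(a,float)+.5)/5-.5+np.array(o)
B={"red":[(66,22),(123,28),(60,118),(116,124)],"blue":[(96,193),(153,200),(85,291),(141,297)],"yellow":[(134,399),(186,426),(93,485),(144,511)]}
for c,a in B.items():
    w=plane("top",f(a,(370,185)),.014)*1000;d=(w[0]+w[1]-w[2]-w[3]);e=w[1]+w[3]-w[0]-w[2]
    print(c,w.mean(0).round(1),"xaxis",np.degrees(np.arctan2(d[1],d[0])).round(1),"-y",np.degrees(np.arctan2(e[1],e[0])).round(1),np.hypot(*d)/2)
o=(190,190)
w=plane("top",f([(278,136),(763,88),(780,270),(296,314)],o),.012)*1000
print("plate",w.mean(0),w, [np.degrees(np.arctan2(*(w[i]-w[j])[::-1])) for i,j in((0,1),(3,2),(0,3),(1,2))])
w=plane("top",f([(361,178),(525,161),(686,145),(368,254),(532,239),(696,222)],o),.018)*1000
print("studs",w,(w[:3]+w[3:])/2)
w=plane("top",f([(65,198),(50,336)],o),.040)*1000;print("gauge",w,w.mean(0),np.degrees(np.arctan2(*(w[0]-w[1])[::-1])))
print(plane("top",[(362,163),(221,163),(175,158)],.016)*1000)
E
```

```text
red [ 616.9 -343.5] xaxis -4.0 -y -94.7 47.78182398165047
blue [ 532.5 -356.7] xaxis -6.9 -y -95.3 48.04689575978624
yellow [ 431.1 -366.5] xaxis -26.1 -y -116.0 46.09834376949332
plate [ 536.2244233  -117.96475134] [[ 565.51350073    5.74101559]
 [ 594.64700454 -231.45365224]
 [ 505.71479191 -240.50132924]
 [ 479.022396     -5.64503946]] [np.float64(97.00229892406306), np.float64(96.48408072614924), np.float64(7.499534477981204), np.float64(5.80910105137497)]
studs [[ 545.4896228   -35.67817192]
 [ 555.60104061 -115.09678111]
 [ 565.20252574 -193.24329522]
 [ 508.7533375   -40.05073536]
 [ 517.83411047 -119.21934002]
 [ 527.87410967 -198.54499904]] [[ 527.12148015  -37.86445364]
 [ 536.71757554 -117.15806057]
 [ 546.5383177  -195.89414713]]
gauge [[531.28544264 103.62258677]
 [465.99584355 108.121415  ]] [498.6406431  105.87200088] -3.941777522417391
[[ 705.2970524  -279.05983284]
 [ 697.12564676   69.36889369]
 [ 707.28599019  184.02257009]]
```

```bash
cat > go.py <<'E'
import sys,numpy as np
from scipy.spatial.transform import Rotation as R
from workcell import sensors
def pose():
    s=sensors.read_state();r=R.from_rotvec(s["tcp_rot"]);return s,np.array(s["tool_pos"])*1000,r
if __name__=="__main__":
    x,y,z,yaw,n=map(float,sys.argv[1:6]);n=int(n)
    s,p,r=pose();m=r.as_matrix()
    print("t",round(s["time"],2),"p",p.round(1),"yaw",np.degrees(np.arctan2(m[1,0],m[0,0])).round(2),"F",s["wrist_force"].round(1),"w",round(s["width"]*85.4,1),"g",s["grip_force"].round(1))
    tgt=R.from_euler("z",yaw,degrees=True)*R.from_euler("x",180,degrees=True)
    rv=np.degrees((r.inv()*tgt).as_rotvec());d=(np.array([x,y,z])-p)/n
    print("total turn",rv.round(2),"world d",(d*n).round(1))
    for i in range(n):
        rr=r*R.from_rotvec(np.radians(rv)*i/n);print(rr.inv().apply(d).round(1),(rv/n).round(2))
E
python3 go.py 617 -343.5 110 -4.3 14
```

```text
Traceback (most recent call last):
  File "go.py", line 9, in <module>
    print("t",round(s["time"],2),"p",p.round(1),"yaw",np.degrees(np.arctan2(m[1,0],m[0,0])).round(2),"F",s["wrist_force"].round(1),"w",round(s["width"]*85.4,1),"g",s["grip_force"].round(1))
                                                                                                                                                                    ^^^^^^^^^^^^^^^^^^^^^
AttributeError: 'float' object has no attribute 'round'
```

```bash
sed -i 's/s\["grip_force"\].round(1)/round(s["grip_force"],1)/' go.py
python3 go.py 617 -343.5 110 -4.3 14
```

```text
t 0.2 p [ 277.4 -614.9  230.4] yaw 24.28 F [-0.   0.1 -0.6] w 84.9 g 0.0
total turn [-8.000e-02  2.000e-02  2.858e+01] world d [ 339.6  271.4 -120.4]
[30.1 -7.7  8.6] [-0.01  0.    2.04]
[29.8 -8.7  8.6] [-0.01  0.    2.04]
[29.5 -9.8  8.6] [-0.01  0.    2.04]
[ 29.1 -10.9   8.6] [-0.01  0.    2.04]
[ 28.7 -11.9   8.6] [-0.01  0.    2.04]
[ 28.2 -12.9   8.6] [-0.01  0.    2.04]
[ 27.8 -13.9   8.6] [-0.01  0.    2.04]
[ 27.3 -14.9   8.6] [-0.01  0.    2.04]
[ 26.7 -15.8   8.6] [-0.01  0.    2.04]
[ 26.1 -16.8   8.6] [-0.01  0.    2.04]
[ 25.5 -17.7   8.6] [-0.01  0.    2.04]
[ 24.9 -18.6   8.6] [-0.01  0.    2.04]
[ 24.2 -19.5   8.6] [-0.01  0.    2.04]
[ 23.5 -20.3   8.6] [-0.01  0.    2.04]
```

```bash
python3 -m inch '[30,-8,8.6,0,0,2,65, 30,-9,8.6,0,0,2,65, 29.5,-10,8.6,0,0,2,65, 29,-11,8.6,0,0,2.1,65, 28.7,-12,8.6,0,0,2,65, 28.2,-13,8.6,0,0,2.1,65, 27.8,-14,8.6,0,0,2,65, 27.3,-15,8.6,0,0,2.1,65]' 60
python3 -m inch '[26.7,-16,8.6,0,0,2,65, 26,-17,8.6,0,0,2.1,65, 25.5,-17.7,8.6,0,0,2,65, 24.9,-18.6,8.6,0,0,2.1,65, 24,-19.5,8.6,0,0,2,65, 23.5,-20,8.6,0,0,2,65, 0,0,0,0,0,0,65, 0,0,0,0,0,0,65]'
python3 go.py 617 -343.5 10 -4.3 4
```

```text
time: 1.0
tool_pos: [0.4719, -0.4577, 0.1619]
tcp_rot: [-3.134, -0.216, 0.0]
wrist_force: [-0.4, -0.8, -0.8]
width: 0.764
grip_force: 0.0
time: 1.8
tool_pos: [0.6162, -0.3416, 0.1101]
tcp_rot: [-3.139, 0.112, 0.002]
wrist_force: [-0.2, 0.5, -0.8]
width: 0.76
grip_force: 0.0
t 1.8 p [ 616.2 -341.6  110.1] yaw -4.1 F [-0.2  0.5 -0.8] w 64.9 g 0.0
total turn [-0.01  0.09  0.2 ] world d [   0.8   -1.9 -100.1]
[ 0.3  0.5 25. ] [-0.    0.02  0.05]
[ 0.3  0.5 25. ] [-0.    0.02  0.05]
[ 0.2  0.5 25. ] [-0.    0.02  0.05]
[ 0.2  0.5 25. ] [-0.    0.02  0.05]
```

```bash
python3 -m inch '[0.8,1.9,20,0,0,0.2,65, 0,0,20,0,0,0,65, 0,0,20,0,0,0,65, 0,0,20,0,0,0,65, 0,0,10,0,0,0,65, 0,0,10,0,0,0,65, 0,0,0,0,0,0,45, 0,0,0,0,0,0,30]' 60
python3 -m inch '[0,0,0,0,0,0,30, 0,0,0,0,0,0,30, 0,0,0,0,0,0,30, 0,0,0,0,0,0,30, 0,0,0,0,0,0,30, 0,0,0,0,0,0,30, 0,0,0,0,0,0,30, 0,0,0,0,0,0,30]' 60
python3 go.py 617 -343.5 70 -4.3 4
```

```text
time: 2.6
tool_pos: [0.6171, -0.3447, 0.0117]
tcp_rot: [3.139, -0.122, 0.001]
wrist_force: [1.5, -2.2, -1.6]
width: 0.458
grip_force: 60.7
time: 3.4
tool_pos: [0.6173, -0.3444, 0.0115]
tcp_rot: [3.139, -0.121, 0.001]
wrist_force: [-0.9, 0.9, 4.1]
width: 0.458
grip_force: 61.4
t 3.4 p [ 617.3 -344.4   11.5] yaw -4.41 F [-0.9  0.9  4.1] w 39.1 g 61.4
total turn [ 0.02 -0.04 -0.11] world d [-0.3  0.9 58.5]
[ -0.1  -0.2 -14.6] [ 0.   -0.01 -0.03]
[ -0.1  -0.2 -14.6] [ 0.   -0.01 -0.03]
[ -0.1  -0.2 -14.6] [ 0.   -0.01 -0.03]
[ -0.1  -0.2 -14.6] [ 0.   -0.01 -0.03]
```

```bash
python3 -m inch '[0,0,-10,0,0,0,30, 0,0,-20,0,0,0,30, 0,0,-20,0,0,0,30, 0,0,-20,0,0,0,30, 0,0,0,0,0,0,30, 0,0,0,0,0,0,30, 0,0,0,0,0,0,30, 0,0,0,0,0,0,30]' 60
python3 go.py 527 -38 75 6.8 14
```

```text
time: 4.2
tool_pos: [0.6157, -0.3435, 0.0788]
tcp_rot: [-3.138, 0.121, 0.005]
wrist_force: [0.6, 0.1, -3.2]
width: 0.462
grip_force: 61.0
t 4.2 p [ 615.7 -343.5   78.8] yaw -4.42 F [ 0.6  0.1 -3.2] w 39.5 g 61.0
total turn [ -0.11   0.16 -11.22] world d [-88.7 305.5  -3.8]
[ -8.  -21.3   0.3] [-0.01  0.01 -0.8 ]
[ -7.7 -21.4   0.3] [-0.01  0.01 -0.8 ]
[ -7.4 -21.5   0.3] [-0.01  0.01 -0.8 ]
[ -7.1 -21.6   0.3] [-0.01  0.01 -0.8 ]
[ -6.8 -21.7   0.3] [-0.01  0.01 -0.8 ]
[ -6.5 -21.8   0.3] [-0.01  0.01 -0.8 ]
[ -6.2 -21.9   0.3] [-0.01  0.01 -0.8 ]
[ -5.9 -21.9   0.3] [-0.01  0.01 -0.8 ]
[ -5.6 -22.    0.3] [-0.01  0.01 -0.8 ]
[ -5.3 -22.1   0.3] [-0.01  0.01 -0.8 ]
[ -5.  -22.2   0.3] [-0.01  0.01 -0.8 ]
[ -4.6 -22.2   0.3] [-0.01  0.01 -0.8 ]
[ -4.3 -22.3   0.3] [-0.01  0.01 -0.8 ]
[ -4.  -22.4   0.3] [-0.01  0.01 -0.8 ]
```

```bash
python3 -m inch '[-8,-21.3,0,0,0,-0.8,30, -7.7,-21.4,0,0,0,-0.8,30, -7.4,-21.5,0,0,0,-0.8,30, -7.1,-21.6,0,0,0,-0.8,30, -6.8,-21.7,0,0,0,-0.8,30, -6.5,-21.8,0,0,0,-0.8,30, -6.2,-21.9,0,0,0,-0.8,30, -5.9,-21.9,0,0,0,-0.8,30]'
python3 -m inch '[-5.6,-22,0,0,0,-0.8,30, -5.3,-22.1,0,0,0,-0.8,30, -5,-22.2,0,0,0,-0.8,30, -4.6,-22.2,0,0,0,-0.8,30, -4.3,-22.3,0,0,0,-0.8,30, -4,-22.4,0,0,0,-0.8,30, 0,0,0,0,0,0,30, 0,0,0,0,0,0,30]'
python3 -m inch '[0,0,0,0,0,0,30, 0,0,0,0,0,0,30, 0,0,10,0,0,0,30, 0,0,5,0,0,0,30, 0,0,5,0,0,0,30, 0,0,5,0,0,0,30, 0,0,0,0,0,0,30, 0,0,0,0,0,0,30]'
python3 go.py 527 -38 45 6.8 1
python3 - <<'E'
from h import *
I={n:viewer.read_camera(n) for n in P}
up=lambda a:cv2.resize(a,None,fx=5,fy=5,interpolation=cv2.INTER_CUBIC)[:,:,::-1]
cv2.imwrite("pics/a1.png",np.hstack([up(I["top"][190:270,235:315]),up(I["scene"][190:270,220:290])]))
E
```

```text
time: 5.0
tool_pos: [0.5654, -0.1682, 0.0801]
tcp_rot: [-3.141, -0.055, 0.002]
wrist_force: [-0.1, 0.1, -3.0]
width: 0.461
grip_force: 61.2
time: 5.8
tool_pos: [0.5279, -0.0381, 0.0806]
tcp_rot: [3.136, 0.188, -0.001]
wrist_force: [0.1, 0.6, -3.2]
width: 0.458
grip_force: 61.4
time: 6.6
tool_pos: [0.5281, -0.0386, 0.0556]
tcp_rot: [-3.136, -0.186, 0.001]
wrist_force: [-0.0, 0.2, -2.7]
width: 0.459
grip_force: 61.4
t 6.6 p [528.1 -38.6  55.6] yaw 6.78 F [-0.   0.2 -2.7] w 39.2 g 61.4
total turn [-0.01  0.03 -0.02] world d [ -1.1   0.6 -10.6]
[-1.  -0.7 10.6] [-0.01  0.03 -0.02]
```

View pics/a1.png

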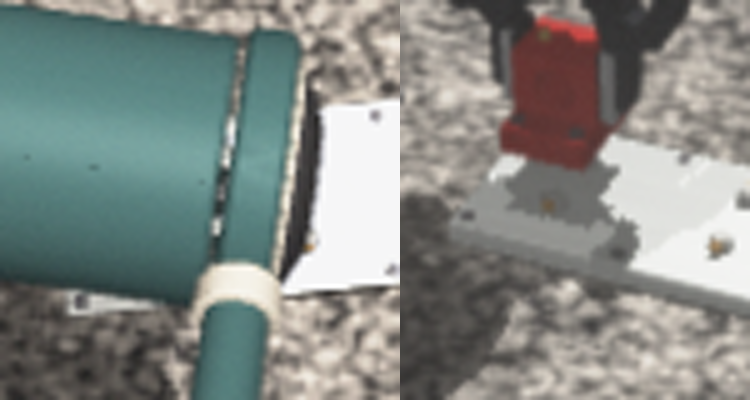

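The block is held level and upright above station 0 (scene panel, block at about (555,90)). Lowering it now.

```bash
python3 -m inch '[-0.8,-0.5,5,0,0,0,30, 0,0,5,0,0,0,30, 0,0,5,0,0,0,30, 0,0,5,0,0,0,30, 0,0,2,0,0,0,30, 0,0,2,0,0,0,30, 0,0,1,0,0,0,30, 0,0,0,0,0,0,30]'
python3 -m inch '[0,0,1,0,0,0,30, 0,0,1,0,0,0,30, 0,0,0,0,0,0,30, 0,0,0,0,0,0,30, 0,0,0,0,0,0,30, 0,0,0,0,0,0,30, 0,0,0,0,0,0,30, 0,0,0,0,0,0,30]'
```

```text
time: 7.5
tool_pos: [0.5274, -0.0382, 0.0308]
tcp_rot: [-3.136, -0.186, 0.0]
wrist_force: [-0.2, 0.1, -3.9]
width: 0.457
grip_force: 61.4
time: 8.3
tool_pos: [0.5272, -0.0382, 0.0289]
tcp_rot: [-3.136, -0.186, 0.001]
wrist_force: [-2.0, -0.4, -0.4]
width: 0.458
grip_force: 61.4
```

```bash
for i in 1 2; do python3 -m inch '[0,0,0.5,0,0,0,30, 0,0,0.5,0,0,0,30, 0,0,0.5,0,0,0,30, 0,0,0.5,0,0,0,30, 0,0,0,0,0,0,30, 0,0,0,0,0,0,30, 0,0,0,0,0,0,30, 0,0,0,0,0,0,30]'|egrep 'pos|force'; done
```

```text
tool_pos: [0.5275, -0.0382, 0.0276]
wrist_force: [-5.2, -0.3, 5.6]
grip_force: 62.4
tool_pos: [0.5271, -0.0381, 0.0245]
wrist_force: [-0.4, -0.4, -5.7]
grip_force: 61.2
```

```bash
for i in 1 2; do python3 -m inch '[0,0,0.5,0,0,0,30, 0,0,0.5,0,0,0,30, 0,0,0.5,0,0,0,30, 0,0,0,0,0,0,30, 0,0,0,0,0,0,30, 0,0,0,0,0,0,30, 0,0,0,0,0,0,30, 0,0,0,0,0,0,30]'|egrep 'pos|force'; done
```

```text
tool_pos: [0.5277, -0.0382, 0.0236]
wrist_force: [-0.5, 0.2, -4.1]
grip_force: 61.2
tool_pos: [0.5278, -0.0382, 0.0234]
wrist_force: [-5.4, -0.2, 8.9]
grip_force: 63.0
```

```bash
python3 -m inch '[0,0,0.5,0,0,0,30, 0,0,0.5,0,0,0,30, 0,0,0.5,0,0,0,30, 0,0,0.5,0,0,0,30, 0,0,0.5,0,0,0,30, 0,0,0,0,0,0,30, 0,0,0,0,0,0,30, 0,0,0,0,0,0,30]'|egrep 'pos|force'
python3 -m inch '[0,0,-2,0,0,0,60, 0,0,-2,0,0,0,62, 0,0,0,0,0,0,62, 0,0,-10,0,0,0,62, 0,0,-30,0,0,0,62, 0,0,-40,0,0,0,62, 0,0,-30,0,0,0,62, 0,0,0,0,0,0,62]'
python3 -c "
from h import *
blocks(('blue','yellow'))"
python3 go.py 532.5 -357 110 -6 14
```

```text
tool_pos: [0.5278, -0.0382, 0.0234]
wrist_force: [-14.0, 1.6, 26.8]
grip_force: 65.4
time: 13.1
tool_pos: [0.5317, -0.0387, 0.1393]
tcp_rot: [3.134, 0.186, 0.016]
wrist_force: [0.9, -0.3, 0.5]
width: 0.729
grip_force: 0.0
blue [ 532.4 -356.5   42.6] gap 11.9 rect [ 532.2 -359.7] [48.8 58.9] 83.2
yellow [ 432.9 -363.8   37.3] gap 7.1 rect [ 428.9 -369. ] [50.6 60. ] 63.4
t 13.2 p [528.3 -38.3 134.6] yaw 6.78 F [-0.6  0.4 -0.9] w 61.8 g 0.0
total turn [ 0.02 -0.15 12.78] world d [   4.2 -318.7  -24.6]
[-2.4 22.6  1.8] [ 0.   -0.01  0.91]
[-2.  22.7  1.8] [ 0.   -0.01  0.91]
[-1.7 22.7  1.8] [ 0.   -0.01  0.91]
[-1.3 22.7  1.8] [ 0.   -0.01  0.91]
[-0.9 22.7  1.8] [ 0.   -0.01  0.91]
[-0.6 22.8  1.8] [ 0.   -0.01  0.91]
[-0.2 22.8  1.8] [ 0.   -0.01  0.91]
[ 0.1 22.8  1.8] [ 0.   -0.01  0.91]
[ 0.5 22.8  1.8] [ 0.   -0.01  0.91]
[ 0.9 22.7  1.8] [ 0.   -0.01  0.91]
[ 1.2 22.7  1.8] [ 0.   -0.01  0.91]
[ 1.6 22.7  1.8] [ 0.   -0.01  0.91]
[ 2.  22.7  1.8] [ 0.   -0.01  0.91]
[ 2.3 22.6  1.8] [ 0.   -0.01  0.91]
```

```bash
python3 -m inch '[-2.4,22.6,1.8,0,0,0.9,65, -2,22.7,1.8,0,0,0.9,65, -1.7,22.7,1.8,0,0,0.9,65, -1.3,22.7,1.8,0,0,0.9,65, -0.9,22.7,1.8,0,0,0.9,65, -0.6,22.8,1.8,0,0,0.9,65, -0.2,22.8,1.8,0,0,0.9,65, 0.1,22.8,1.8,0,0,0.9,65]' 60
python3 -m inch '[0.5,22.8,1.8,0,0,0.9,65, 0.9,22.7,1.8,0,0,0.9,65, 1.2,22.7,1.8,0,0,0.9,65, 1.6,22.7,1.8,0,0,0.9,65, 2,22.7,1.8,0,0,1,65, 2.3,22.6,1.8,0,0,1,65, 0,0,0,0,0,0,65, 0,0,0,0,0,0,65]'
python3 go.py 532.5 -357 11.5 -6 1
```

```text
time: 14.0
tool_pos: [0.5283, -0.2205, 0.1166]
tcp_rot: [-3.14, 0.013, 0.006]
wrist_force: [0.7, 0.3, -0.2]
width: 0.76
grip_force: 0.0
time: 14.8
tool_pos: [0.5312, -0.3567, 0.1068]
tcp_rot: [-3.135, 0.166, 0.003]
wrist_force: [0.4, -0.4, -0.4]
width: 0.763
grip_force: 0.0
t 14.8 p [ 531.2 -356.7  106.8] yaw -6.08 F [ 0.4 -0.4 -0.4] w 65.1 g 0.0
total turn [-0.09  0.12 -0.08] world d [  1.3  -0.3 -95.3]
[ 1.5  0.3 95.3] [-0.09  0.12 -0.08]
```

```bash
python3 -m inch '[1,0.3,20,0,0,0,65, 0,0,20,0,0,0,65, 0,0,20,0,0,0,65, 0,0,20,0,0,0,65, 0,0,10,0,0,0,65, 0,0,5,0,0,0,65, 0,0,0,0,0,0,45, 0,0,0,0,0,0,30]' 60
python3 -m inch '[0,0,0,0,0,0,30, 0,0,0,0,0,0,30, 0,0,0,0,0,0,30, 0,0,0,0,0,0,30, 0,0,-5,0,0,0,30, 0,0,-20,0,0,0,30, 0,0,-20,0,0,0,30, 0,0,-20,0,0,0,30]' 60
python3 go.py 537 -117.6 78 6.8 12
```

```text
time: 15.6
tool_pos: [0.5338, -0.3575, 0.0144]
tcp_rot: [3.137, -0.165, 0.002]
wrist_force: [2.1, -1.8, -0.5]
width: 0.461
grip_force: 60.6
time: 16.4
tool_pos: [0.5321, -0.3567, 0.0779]
tcp_rot: [-3.136, 0.165, 0.003]
wrist_force: [0.5, -0.3, -3.2]
width: 0.454
grip_force: 60.8
t 16.4 p [ 532.1 -356.7   77.9] yaw -6.02 F [ 0.5 -0.3 -3.2] w 38.8 g 60.8
total turn [ -0.07   0.11 -12.82] world d [4.900e+00 2.391e+02 1.000e-01]
[ -1.7 -19.9   0. ] [-0.01  0.01 -1.07]
[ -1.3 -19.9   0. ] [-0.01  0.01 -1.07]
[ -0.9 -19.9   0. ] [-0.01  0.01 -1.07]
[ -0.6 -19.9   0. ] [-0.01  0.01 -1.07]
[ -0.2 -19.9   0. ] [-0.01  0.01 -1.07]
[  0.2 -19.9   0. ] [-0.01  0.01 -1.07]
[  0.5 -19.9   0. ] [-0.01  0.01 -1.07]
[  0.9 -19.9   0. ] [-0.01  0.01 -1.07]
[  1.3 -19.9   0. ] [-0.01  0.01 -1.07]
[  1.7 -19.9   0. ] [-0.01  0.01 -1.07]
[  2.  -19.8  -0. ] [-0.01  0.01 -1.07]
[  2.4 -19.8  -0. ] [-0.01  0.01 -1.07]
```

```bash
python3 -m inch '[-1.7,-20,0,0,0,-1.1,30, -1.3,-20,0,0,0,-1.1,30, -0.9,-20,0,0,0,-1.1,30, -0.6,-20,0,0,0,-1.1,30, -0.2,-20,0,0,0,-1.1,30, 0.2,-20,0,0,0,-1.1,30, 0.5,-20,0,0,0,-1.1,30, 0.9,-20,0,0,0,-1.1,30]'
python3 -m inch '[1.3,-20,0,0,0,-1,30, 1.7,-20,0,0,0,-1,30, 2,-19.8,0,0,0,-1,30, 2.4,-19.8,0,0,0,-1,30, 0,0,0,0,0,0,30, 0,0,10,0,0,0,30, 0,0,10,0,0,0,30, 0,0,10,0,0,0,30]'
python3 go.py 537 -117.6 32 6.8 1
```

```text
time: 17.2
tool_pos: [0.5355, -0.1948, 0.0777]
tcp_rot: [-3.14, -0.08, 0.001]
wrist_force: [0.4, -0.4, -1.8]
width: 0.462
grip_force: 61.0
time: 18.0
tool_pos: [0.5369, -0.1175, 0.0468]
tcp_rot: [-3.136, -0.185, 0.001]
wrist_force: [0.4, 0.4, -1.8]
width: 0.459
grip_force: 61.0
t 18.0 p [ 536.9 -117.5   46.8] yaw 6.75 F [ 0.4  0.4 -1.8] w 39.2 g 61.0
total turn [-0.01  0.05 -0.05] world d [  0.1  -0.1 -14.8]
[ 0.1  0.1 14.8] [-0.01  0.05 -0.05]
```

```bash
python3 -m inch '[0,0,5,0,0,0,30, 0,0,5,0,0,0,30, 0,0,2,0,0,0,30, 0,0,2,0,0,0,30, 0,0,1,0,0,0,30, 0,0,1,0,0,0,30, 0,0,0,0,0,0,30, 0,0,0,0,0,0,30]'|egrep 'pos|force'; for i in 1 2 ; do python3 -m inch '[0,0,0.5,0,0,0,30, 0,0,0.5,0,0,0,30, 0,0,0.5,0,0,0,30, 0,0,0.5,0,0,0,30, 0,0,0,0,0,0,30, 0,0,0,0,0,0,30, 0,0,0,0,0,0,30, 0,0,0,0,0,0,30]'|egrep 'pos|force'; done
```

```text
tool_pos: [0.5376, -0.1172, 0.0324]
wrist_force: [0.3, -0.7, -2.3]
grip_force: 61.0
tool_pos: [0.5377, -0.1172, 0.0306]
wrist_force: [-1.0, -0.8, 4.5]
grip_force: 61.6
tool_pos: [0.5372, -0.1171, 0.0276]
wrist_force: [1.6, 0.5, -5.2]
grip_force: 60.8
```

```bash
for i in 1 2 ; do python3 -m inch '[0,0,0.5,0,0,0,30, 0,0,0.5,0,0,0,30, 0,0,0.5,0,0,0,30, 0,0,0.5,0,0,0,30, 0,0,0,0,0,0,30, 0,0,0,0,0,0,30, 0,0,0,0,0,0,30, 0,0,0,0,0,0,30]'|egrep 'pos|force'; done
```

```text
tool_pos: [0.5374, -0.1171, 0.0262]
wrist_force: [0.0, -0.9, -2.2]
grip_force: 61.2
tool_pos: [0.5374, -0.1171, 0.0261]
wrist_force: [-6.2, 2.1, 13.4]
grip_force: 63.0
```

```bash
python3 -m inch '[0,0,0.5,0,0,0,30, 0,0,0.5,0,0,0,30, 0,0,0.5,0,0,0,30, 0,0,0.5,0,0,0,30, 0,0,0,0,0,0,30, 0,0,0,0,0,0,30, 0,0,0,0,0,0,30, 0,0,0,0,0,0,30]'|egrep 'pos|force'
python3 -m inch '[0,0,-2,0,0,0,60, 0,0,-2,0,0,0,62, 0,0,0,0,0,0,62, 0,0,-10,0,0,0,62, 0,0,-30,0,0,0,62, 0,0,-30,0,0,0,62, 0,0,-20,0,0,0,62, 0,0,0,0,0,0,62]'
python3 - <<'E'
from h import *
I=blocks(('yellow',))
up=lambda a:cv2.resize(a,None,fx=4,fy=4,interpolation=cv2.INTER_CUBIC)[:,:,::-1]
cv2.imwrite("pics/b.png",np.hstack([up(I["top"][190:300,350:420]),up(I["scene"][180:270,220:350])[:440] if 0 else up(I["scene"][170:280,225:350])]))
E
python3 go.py 431 -366.5 110 -26 14
```

```text
tool_pos: [0.5374, -0.1172, 0.0261]
wrist_force: [-12.5, 2.9, 26.7]
grip_force: 64.7
time: 23.6
tool_pos: [0.5404, -0.1179, 0.1203]
tcp_rot: [3.134, 0.186, 0.011]
wrist_force: [0.5, 0.1, 0.7]
width: 0.725
grip_force: 0.0
yellow [ 432.8 -363.8   37.2] gap 6.9 rect [ 428.9 -369. ] [50.6 60. ] 63.4
t 23.7 p [ 537.7 -117.2  116.6] yaw 6.78 F [0.2 0.2 0.7] w 62.0 g 0.0
total turn [ 0.   -0.06 32.78] world d [-106.7 -249.3   -6.6]
[-9.7 16.8  0.5] [ 0.   -0.    2.34]
[-9.  17.2  0.5] [ 0.   -0.    2.34]
[-8.3 17.5  0.5] [ 0.   -0.    2.34]
[-7.5 17.8  0.5] [ 0.   -0.    2.34]
[-6.8 18.1  0.5] [ 0.   -0.    2.34]
[-6.1 18.4  0.5] [ 0.   -0.    2.34]
[-5.3 18.6  0.5] [ 0.   -0.    2.34]
[-4.5 18.8  0.5] [ 0.   -0.    2.34]
[-3.8 19.   0.5] [ 0.   -0.    2.34]
[-3.  19.1  0.5] [ 0.   -0.    2.34]
[-2.2 19.2  0.5] [ 0.   -0.    2.34]
[-1.4 19.3  0.5] [ 0.   -0.    2.34]
[-0.6 19.4  0.5] [ 0.   -0.    2.34]
[ 0.2 19.4  0.5] [ 0.   -0.    2.34]
```

View pics/b.png

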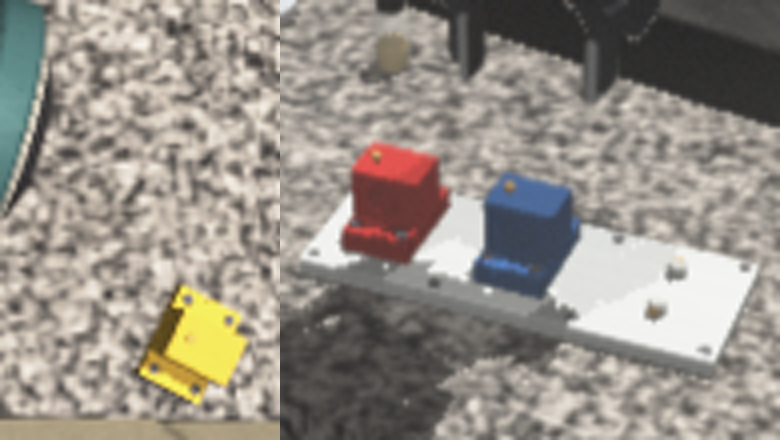

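Red (400,205) and blue (525,235) sit flat on the plate, and yellow hasn't moved (top panel, (195,345)). Next I'll fetch yellow.

```bash
python3 -m inch '[-9.7,16.8,0,0,0,2.3,65, -9,17.2,0,0,0,2.3,65, -8.3,17.5,0,0,0,2.3,65, -7.5,17.8,0,0,0,2.4,65, -6.8,18.1,0,0,0,2.4,65, -6.1,18.4,0,0,0,2.3,65, -5.3,18.6,0,0,0,2.3,65, -4.5,18.8,0,0,0,2.4,65]' 60
python3 -m inch '[-3.8,19,0,0,0,2.4,65, -3,19.1,0,0,0,2.4,65, -2.2,19.2,0,0,0,2.3,65, -1.4,19.3,0,0,0,2.3,65, -0.6,19.4,0,0,0,2.3,65, 0.2,19.4,0,0,0,2.3,65, 0,0,0,0,0,0,65, 0,0,0,0,0,0,65]'
python3 go.py 431 -366.5 11.5 -26 1
```

```text
time: 24.5
tool_pos: [0.4749, -0.2595, 0.114]
tcp_rot: [-3.123, 0.329, 0.005]
wrist_force: [0.6, 0.3, 0.1]
width: 0.762
grip_force: 0.0
time: 25.3
tool_pos: [0.4299, -0.3656, 0.1145]
tcp_rot: [-3.059, 0.705, 0.004]
wrist_force: [-0.7, 0.8, 0.3]
width: 0.76
grip_force: 0.0
t 25.3 p [ 429.9 -365.6  114.5] yaw -25.95 F [-0.7  0.8  0.3] w 64.9 g 0.0
total turn [-0.08  0.17  0.05] world d [   1.1   -0.9 -103. ]
[  1.7   0.4 103. ] [-0.08  0.17  0.05]
```

```bash
python3 -m inch '[1,0.4,20,0,0,0,65, 0,0,20,0,0,0,65, 0,0,20,0,0,0,65, 0,0,20,0,0,0,65, 0,0,15,0,0,0,65, 0,0,7,0,0,0,65, 0,0,0,0,0,0,45, 0,0,0,0,0,0,30]' 60
python3 -m inch '[0,0,0,0,0,0,30, 0,0,0,0,0,0,30, 0,0,0,0,0,0,30, 0,0,0,0,0,0,30, 0,0,-5,0,0,0,30, 0,0,-20,0,0,0,30, 0,0,-20,0,0,0,30, 0,0,-20,0,0,0,30]' 60
python3 go.py 546.5 -197 78 6.8 14
```

```text
time: 26.1
tool_pos: [0.4321, -0.3673, 0.0148]
tcp_rot: [3.062, -0.704, 0.001]
wrist_force: [1.6, -3.2, -2.5]
width: 0.463
grip_force: 60.5
time: 26.9
tool_pos: [0.4313, -0.367, 0.0798]
tcp_rot: [-3.061, 0.705, 0.001]
wrist_force: [-0.0, -0.1, -2.6]
width: 0.458
grip_force: 60.7
t 26.9 p [ 431.3 -367.    79.8] yaw -25.92 F [-0.  -0.1 -2.6] w 39.1 g 60.7
total turn [-2.000e-02  3.000e-02 -3.272e+01] world d [115.2 170.   -1.8]
[  2.1 -14.5   0.1] [-0.    0.   -2.34]
[  2.7 -14.4   0.1] [-0.    0.   -2.34]
[  3.3 -14.3   0.1] [-0.    0.   -2.34]
[  3.8 -14.2   0.1] [-0.    0.   -2.34]
[  4.4 -14.    0.1] [-0.    0.   -2.34]
[  5.  -13.8   0.1] [-0.    0.   -2.34]
[  5.5 -13.6   0.1] [-0.    0.   -2.34]
[  6.1 -13.3   0.1] [-0.    0.   -2.34]
[  6.6 -13.1   0.1] [-0.    0.   -2.34]
[  7.2 -12.8   0.1] [-0.    0.   -2.34]
[  7.7 -12.5   0.1] [-0.    0.   -2.34]
[  8.2 -12.2   0.1] [-0.    0.   -2.34]
[  8.7 -11.8   0.1] [-0.    0.   -2.34]
[  9.1 -11.5   0.1] [-0.    0.   -2.34]
```

```bash
python3 -m inch '[2.1,-14.5,0,0,0,-2.3,30, 2.7,-14.4,0,0,0,-2.3,30, 3.3,-14.3,0,0,0,-2.3,30, 3.8,-14.2,0,0,0,-2.4,30, 4.4,-14,0,0,0,-2.4,30, 5,-13.8,0,0,0,-2.3,30, 5.5,-13.6,0,0,0,-2.3,30, 6.1,-13.3,0,0,0,-2.4,30]' 60
python3 -m inch '[6.6,-13.1,0,0,0,-2.3,30, 7.2,-12.8,0,0,0,-2.4,30, 7.7,-12.5,0,0,0,-2.3,30, 8.2,-12.2,0,0,0,-2.3,30, 8.7,-11.8,0,0,0,-2.4,30, 9.1,-11.5,0,0,0,-2.3,30, 0,0,0,0,0,0,30, 0,0,0,0,0,0,30]'
python3 -m inch '[0,0,10,0,0,0,30, 0,0,10,0,0,0,30, 0,0,10,0,0,0,30, 0,0,5,0,0,0,30, 0,0,0,0,0,0,30, 0,0,0,0,0,0,30, 0,0,0,0,0,0,30, 0,0,0,0,0,0,30]'
python3 go.py 546.5 -197 36 6.8 1
```

```text
time: 27.7
tool_pos: [0.4981, -0.2689, 0.079]
tcp_rot: [-3.136, 0.192, 0.0]
wrist_force: [-0.8, -0.2, -2.8]
width: 0.46
grip_force: 60.9
time: 28.5
tool_pos: [0.547, -0.1969, 0.0791]
tcp_rot: [3.136, 0.188, -0.0]
wrist_force: [-0.7, 0.8, -2.1]
width: 0.457
grip_force: 60.9
time: 29.3
tool_pos: [0.5473, -0.1974, 0.0448]
tcp_rot: [3.136, 0.186, 0.002]
wrist_force: [0.4, -0.6, -2.1]
width: 0.457
grip_force: 60.9
t 29.3 p [ 547.3 -197.4   44.8] yaw 6.78 F [ 0.4 -0.6 -2.1] w 39.1 g 60.9
total turn [ 0.03 -0.06 -0.02] world d [-0.8  0.4 -8.8]
[-0.8 -0.5  8.8] [ 0.03 -0.06 -0.02]
```

```bash
python3 -m inch '[-0.3,-1,5,0,0,0,30, 0,0,3,0,0,0,30, 0,0,2,0,0,0,30, 0,0,1,0,0,0,30, 0,0,1,0,0,0,30, 0,0,0.5,0,0,0,30, 0,0,0,0,0,0,30, 0,0,0,0,0,0,30]'|egrep 'pos|force'; for i in 1 2 ; do python3 -m inch '[0,0,0.5,0,0,0,30, 0,0,0.5,0,0,0,30, 0,0,0.5,0,0,0,30, 0,0,0.5,0,0,0,30, 0,0,0,0,0,0,30, 0,0,0,0,0,0,30, 0,0,0,0,0,0,30, 0,0,0,0,0,0,30]'|egrep 'pos|force'; done
```

```text
tool_pos: [0.547, -0.1964, 0.032]
wrist_force: [1.2, -0.5, -1.3]
grip_force: 60.9
tool_pos: [0.5473, -0.1965, 0.0308]
wrist_force: [1.7, -0.1, 5.7]
grip_force: 61.8
tool_pos: [0.5462, -0.1963, 0.0271]
wrist_force: [5.0, -1.9, -6.1]
grip_force: 60.9
```

```bash
for i in 1 2 3; do python3 -m inch '[0,0,0.5,0,0,0,30, 0,0,0.5,0,0,0,30, 0,0,0.5,0,0,0,30, 0,0,0.5,0,0,0,30, 0,0,0,0,0,0,30, 0,0,0,0,0,0,30, 0,0,0,0,0,0,30, 0,0,0,0,0,0,30]'|egrep 'pos|force'; done
```

```text
tool_pos: [0.5463, -0.1963, 0.0266]
wrist_force: [-0.3, -1.1, 5.2]
grip_force: 62.2
tool_pos: [0.5463, -0.1963, 0.0266]
wrist_force: [-5.5, 0.9, 18.4]
grip_force: 63.8
tool_pos: [0.5463, -0.1964, 0.0265]
wrist_force: [-11.1, 3.7, 31.2]
grip_force: 65.4
```

```bash
python3 -m inch '[0,0,-3,0,0,0,60, 0,0,-2,0,0,0,62, 0,0,0,0,0,0,62, 0,0,-10,0,0,0,62, 0,0,-30,0,0,0,62, 0,0,-30,0,0,0,62, 0,0,-20,0,0,0,62, 0,0,0,0,0,0,62]'
python3 - <<'E'
from h import *
I={n:viewer.read_camera(n) for n in P}
im=I["top"];h=cv2.cvtColor(im,cv2.COLOR_RGB2HSV)
k=np.zeros(h.shape[:2],np.uint8);k[205:275,190:220]=255
g=cv2.inRange(h,(45,90,60),(85,255,255))&k;r=(cv2.inRange(h,(0,120,80),(10,255,255))|cv2.inRange(h,(170,120,80),(180,255,255)))&k
a=[np.argwhere(m)[:,::-1].mean(0) for m in(g,r)];print(a,g.sum()/255,r.sum()/255)
w=plane("top",a,.042)*1000;print(w,w.mean(0),np.degrees(np.arctan2(*(w[0]-w[1])[::-1])))
S=I["scene"];hs=cv2.cvtColor(S,cv2.COLOR_RGB2HSV);k[:]=0;k[185:240,165:225]=255
g=cv2.inRange(hs,(45,90,50),(85,255,255))&k;r=(cv2.inRange(hs,(0,120,60),(10,255,255))|cv2.inRange(hs,(170,120,60),(180,255,255)))&k
b=[np.argwhere(m)[:,::-1].mean(0) for m in(g,r)]
print(b,[tri(x,y) for x,y in zip(a,b)])
up=lambda a:cv2.resize(a,None,fx=5,fy=5,interpolation=cv2.INTER_CUBIC)[:,:,::-1]
cv2.imwrite("pics/g.png",np.hstack([up(im[205:285,185:225]),up(S[180:260,165:265])]))
E
python3 go.py 499 106 130 -3.5 16
```

```text
time: 34.9
tool_pos: [0.549, -0.1972, 0.1206]
tcp_rot: [3.133, 0.186, 0.009]
wrist_force: [0.7, 0.2, 0.1]
width: 0.726
grip_force: 0.0
[array([202.63636364, 229.22727273]), array([199.86363636, 256.63636364])] 22.0 22.0
[[531.12080478 103.15668168]
 [466.42850313 107.12832186]] [498.77465395 105.14250177] -3.5131378058959464
[array([203.66666667, 196.        ]), array([186.4, 210.1])] [(array([0.53139409, 0.10101721, 0.04855328]), np.float64(0.0021621240903495226)), (array([0.46795339, 0.10437673, 0.04529942]), np.float64(0.00508266586431044))]
t 35.0 p [ 546.4 -196.2  116.7] yaw 6.78 F [-0.1 -0.6 -0.4] w 62.0 g 0.0
total turn [ 0.000e+00 -1.000e-02  1.028e+01] world d [-47.4 302.2  13.3]
[ -0.7 -19.1  -0.8] [ 0.   -0.    0.64]
[ -0.9 -19.1  -0.8] [ 0.   -0.    0.64]
[ -1.1 -19.1  -0.8] [ 0.   -0.    0.64]
[ -1.4 -19.1  -0.8] [ 0.   -0.    0.64]
[ -1.6 -19.1  -0.8] [ 0.   -0.    0.64]
[ -1.8 -19.   -0.8] [ 0.   -0.    0.64]
[ -2.  -19.   -0.8] [ 0.   -0.    0.64]
[ -2.2 -19.   -0.8] [ 0.   -0.    0.64]
[ -2.4 -19.   -0.8] [ 0.   -0.    0.64]
[ -2.6 -18.9  -0.8] [ 0.   -0.    0.64]
[ -2.8 -18.9  -0.8] [ 0.   -0.    0.64]
[ -3.1 -18.9  -0.8] [ 0.   -0.    0.64]
[ -3.3 -18.8  -0.8] [ 0.   -0.    0.64]
[ -3.5 -18.8  -0.8] [ 0.   -0.    0.64]
[ -3.7 -18.8  -0.8] [ 0.   -0.    0.64]
[ -3.9 -18.7  -0.8] [ 0.   -0.    0.64]
```

View pics/g.png

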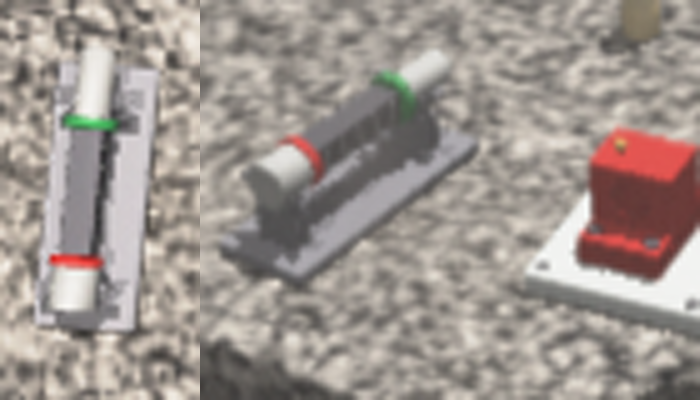

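The gauge lies level in its cradle (top panel, collars at (91,122) and (77,262)), and red is home. Moving above the gauge.

```bash
python3 -m inch '[-0.7,-19.1,-0.8,0,0,0.6,50, -0.9,-19.1,-0.8,0,0,0.6,50, -1.1,-19.1,-0.8,0,0,0.6,50, -1.4,-19.1,-0.8,0,0,0.7,50, -1.6,-19.1,-0.8,0,0,0.7,50, -1.8,-19,-0.8,0,0,0.6,50, -2,-19,-0.8,0,0,0.6,50, -2.2,-19,-0.8,0,0,0.7,50]' 60
python3 -m inch '[-2.4,-19,-0.8,0,0,0.6,50, -2.6,-19,-0.8,0,0,0.6,50, -2.8,-19,-0.8,0,0,0.7,50, -3.1,-18.9,-0.8,0,0,0.6,50, -3.3,-18.8,-0.8,0,0,0.6,50, -3.5,-18.8,-0.8,0,0,0.7,50, -3.7,-18.8,-0.8,0,0,0.6,50, -3.9,-18.7,-0.8,0,0,0.7,50]'
python3 -m inch '[0,0,10,0,0,0,50, 0,0,20,0,0,0,50, 0,0,20,0,0,0,50, 0,0,10,0,0,0,50, 0,0,0,0,0,0,50, 0,0,0,0,0,0,50, 0,0,0,0,0,0,50, 0,0,0,0,0,0,50]'
python3 go.py 499 105 22 -3.5 1
```

```text
time: 35.8
tool_pos: [0.5205, -0.0441, 0.1207]
tcp_rot: [-3.141, -0.045, 0.007]
wrist_force: [0.6, 0.9, -0.5]
width: 0.586
grip_force: 0.0
time: 36.6
tool_pos: [0.4966, 0.1066, 0.1272]
tcp_rot: [3.139, -0.094, -0.007]
wrist_force: [-0.8, -0.7, 0.0]
width: 0.584
grip_force: 0.0
time: 37.4
tool_pos: [0.4995, 0.1062, 0.0705]
tcp_rot: [-3.14, 0.094, -0.003]
wrist_force: [0.7, 0.3, 0.4]
width: 0.583
grip_force: 0.0
t 37.4 p [499.5 106.2  70.5] yaw -3.43 F [0.7 0.3 0.4] w 49.8 g 0.0
total turn [-0.02 -0.11  0.07] world d [ -0.5  -1.2 -48.5]
[-0.5  1.2 48.5] [-0.02 -0.11  0.07]
```

```bash
python3 -m inch '[-0.5,1.2,20,0,0,0,50, 0,0,15,0,0,0,50, 0,0,8,0,0,0,50, 0,0,5,0,0,0,50, 0,0,0,0,0,0,30, 0,0,0,0,0,0,20, 0,0,0,0,0,0,10, 0,0,0,0,0,0,10]' 60
python3 -m inch '[0,0,0,0,0,0,10, 0,0,0,0,0,0,10, 0,0,0,0,0,0,10, 0,0,0,0,0,0,10, 0,0,0,0,0,0,10, 0,0,0,0,0,0,10, 0,0,0,0,0,0,10, 0,0,0,0,0,0,10]' 60
python3 go.py 499 105 80 -3.5 1
```

```text
time: 38.2
tool_pos: [0.4988, 0.1048, 0.0223]
tcp_rot: [3.14, -0.093, 0.003]
wrist_force: [-0.5, -2.8, 2.9]
width: 0.173
grip_force: 59.7
time: 39.0
tool_pos: [0.4988, 0.1048, 0.0223]
tcp_rot: [3.14, -0.093, 0.002]
wrist_force: [-0.8, -3.7, 5.7]
width: 0.176
grip_force: 60.1
t 39.0 p [498.8 104.8  22.3] yaw -3.41 F [-0.8 -3.7  5.7] w 15.0 g 60.1
total turn [ 0.01 -0.09  0.09] world d [ 0.2  0.2 57.7]
[  0.3  -0.2 -57.7] [ 0.01 -0.09  0.09]
```

```bash
python3 -m inch '[0,0,-10,0,0,0,10, 0,0,-20,0,0,0,10, 0,0,-20,0,0,0,10, 0,0,-10,0,0,0,10, 0,0,0,0,0,0,10, 0,0,0,0,0,0,10, 0,0,0,0,0,0,10, 0,0,0,0,0,0,10]'
python3 go.py 434.3 -49.3 82 6.8 12
```

```text
time: 39.8
tool_pos: [0.497, 0.1049, 0.0803]
tcp_rot: [3.14, -0.094, -0.004]
wrist_force: [-1.8, 0.8, -1.8]
width: 0.177
grip_force: 59.2
t 39.8 p [497.  104.9  80.3] yaw -3.42 F [-1.8  0.8 -1.8] w 15.1 g 59.2
total turn [ 1.000e-02  1.300e-01 -1.022e+01] world d [ -62.7 -154.2    1.7]
[-4.4 13.1 -0.1] [ 0.    0.01 -0.85]
[-4.6 13.1 -0.1] [ 0.    0.01 -0.85]
[-4.8 13.  -0.1] [ 0.    0.01 -0.85]
[-5.  12.9 -0.1] [ 0.    0.01 -0.85]
[-5.2 12.8 -0.1] [ 0.    0.01 -0.85]
[-5.4 12.8 -0.1] [ 0.    0.01 -0.85]
[-5.6 12.7 -0.1] [ 0.    0.01 -0.85]
[-5.8 12.6 -0.1] [ 0.    0.01 -0.85]
[-6.  12.5 -0.1] [ 0.    0.01 -0.85]
[-6.2 12.4 -0.1] [ 0.    0.01 -0.85]
[-6.3 12.3 -0.1] [ 0.    0.01 -0.85]
[-6.5 12.2 -0.1] [ 0.    0.01 -0.85]
```

```bash
python3 -m inch '[-4.4,13,0,0,0,-0.8,10, -4.6,13,0,0,0,-0.8,10, -4.8,13,0,0,0,-0.9,10, -5,13,0,0,0,-0.8,10, -5.2,12.8,0,0,0,-0.9,10, -5.4,12.8,0,0,0,-0.8,10, -5.6,12.7,0,0,0,-0.9,10, -5.8,12.6,0,0,0,-0.8,10]'
python3 -m inch '[-6,12.5,0,0,0,-0.9,10, -6.2,12.4,0,0,0,-0.8,10, -6.3,12.3,0,0,0,-0.9,10, -6.5,12.2,0,0,0,-0.9,10, 0,0,10,0,0,0,10, 0,0,20,0,0,0,10, 0,0,20,0,0,0,10, 0,0,5,0,0,0,10]'
python3 -m inch '[0,0,0,0,0,0,10, 0,0,0,0,0,0,10, 0,0,0,0,0,0,10, 0,0,0,0,0,0,10, 0,0,0,0,0,0,10, 0,0,0,0,0,0,10, 0,0,0,0,0,0,10, 0,0,0,0,0,0,10]' 
python3 go.py 434.3 -49.3 22.3 6.8 1
python3 - <<'E'
from h import *
I={n:viewer.read_camera(n) for n in P}
S=I["scene"]
up=lambda a:cv2.resize(a,None,fx=6,fy=6,interpolation=cv2.INTER_CUBIC)[:,:,::-1]
cv2.imwrite("pics/r1.png",up(S[190:270,180:300]))
E
```

```text
time: 40.6
tool_pos: [0.4555, 0.0019, 0.0808]
tcp_rot: [-3.14, -0.091, 0.002]
wrist_force: [0.1, -0.9, -1.4]
width: 0.174
grip_force: 59.2
time: 41.4
tool_pos: [0.4327, -0.048, 0.0235]
tcp_rot: [-3.135, -0.185, 0.008]
wrist_force: [-0.0, 0.7, -1.3]
width: 0.173
grip_force: 59.1
time: 42.2
tool_pos: [0.4353, -0.0489, 0.0266]
tcp_rot: [3.136, 0.186, 0.0]
wrist_force: [0.9, 0.7, -1.8]
width: 0.174
grip_force: 59.1
t 42.2 p [435.3 -48.9  26.6] yaw 6.78 F [ 0.9  0.7 -1.8] w 14.9 g 59.1
total turn [ 0.   -0.01 -0.02] world d [-1.  -0.4 -4.3]
[-1.1  0.3  4.3] [ 0.   -0.01 -0.02]
```

View pics/r1.png

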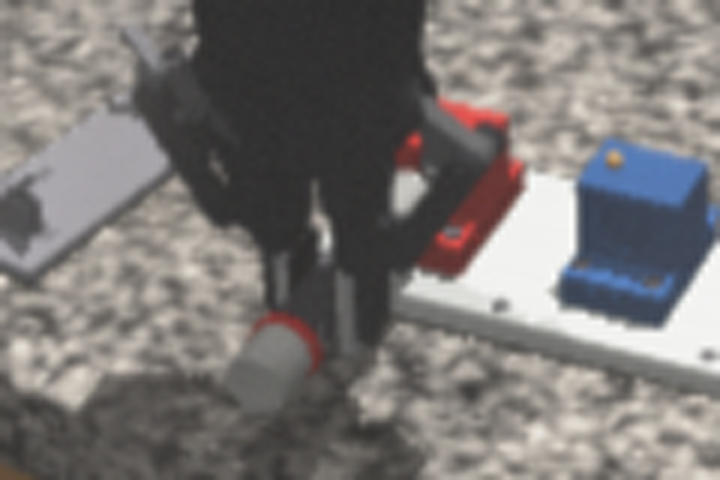

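The scene crop shows the gauge held level, red collar at (295,335), aligned with the red block. Lowering it and feeding in.

```bash
python3 -m inch '[0,0.3,4.3,0,0,0,10, 0,0,0,0,0,0,10, 5,0,0,0,0,0,10, 5,0,0,0,0,0,10, 4,0,0,0,0,0,10, 4,0,0,0,0,0,10, 2,0,0,0,0,0,10, 0,0,0,0,0,0,10]'
python3 -m inch '[3,0,0,0,0,0,10, 3,0,0,0,0,0,10, 3,0,0,0,0,0,10, 0,0,0,0,0,0,10, 0,0,0,0,0,0,10, 0,0,0,0,0,0,10, 0,0,0,0,0,0,10, 0,0,0,0,0,0,10]'
python3 go.py 478 -44.1 22.3 6.8 1
```

```text
time: 43.1
tool_pos: [0.4557, -0.0468, 0.0223]
tcp_rot: [3.136, 0.186, 0.0]
wrist_force: [0.5, -0.7, -0.6]
width: 0.175
grip_force: 59.2
time: 43.9
tool_pos: [0.464, -0.0457, 0.0221]
tcp_rot: [-3.136, -0.186, 0.0]
wrist_force: [-0.8, -1.4, -2.7]
width: 0.174
grip_force: 59.2
t 43.9 p [464.  -45.7  22.1] yaw 6.78 F [-0.8 -1.4 -2.7] w 14.8 g 59.2
total turn [-0.    0.01 -0.02] world d [14.   1.6  0.2]
[14.1  0.  -0.2] [-0.    0.01 -0.02]
```

Inside about 20 mm with next to no force. Pushing on to the collar.

```bash
python3 -m inch '[3,0,0,0,0,0,10, 3,0,0,0,0,0,10, 2.5,0,0,0,0,0,10, 2.5,0,0,0,0,0,10, 1,0,0,0,0,0,10, 0,0,0,0,0,0,10, 0,0,0,0,0,0,10, 0,0,0,0,0,0,10]'|egrep 'pos|_force'
for i in 1 2; do python3 -m inch '[0.5,0,0,0,0,0,10, 0.5,0,0,0,0,0,10, 0.5,0,0,0,0,0,10, 0,0,0,0,0,0,10, 0,0,0,0,0,0,10, 0,0,0,0,0,0,10, 0,0,0,0,0,0,10, 0,0,0,0,0,0,10]'|egrep 'pos|_force'; done
```

```text
tool_pos: [0.4759, -0.0443, 0.0221]
wrist_force: [-0.1, 0.8, -2.5]
grip_force: 59.2
tool_pos: [0.4775, -0.0441, 0.0222]
wrist_force: [0.3, -0.2, -2.1]
grip_force: 59.2
tool_pos: [0.4787, -0.0439, 0.0221]
wrist_force: [-2.4, -0.5, -1.2]
grip_force: 59.3
```

```bash

for i in 1 2; do python3 -m inch '[0.5,0,0,0,0,0,10, 0.5,0,0,0,0,0,10, 0,0,0,0,0,0,10, 0,0,0,0,0,0,10, 0,0,0,0,0,0,10, 0,0,0,0,0,0,10, 0,0,0,0,0,0,10, 0,0,0,0,0,0,10]'|egrep 'pos|_force'; done
```

```text
tool_pos: [0.4787, -0.0439, 0.022]
wrist_force: [-6.0, -1.2, 3.1]
grip_force: 59.7
tool_pos: [0.4787, -0.0439, 0.0219]
wrist_force: [-9.0, -1.2, 6.4]
grip_force: 60.1
```

Collar contact is at 9 N, with no motion. Now drawing out, lifting over, and coming down on the +x side for the no-go end.

```bash
python3 -m inch '[-3,0,0,0,0,0,10, -8,0,0,0,0,0,10, -8,0,0,0,0,0,10, -8,0,0,0,0,0,10, -8,0,0,0,0,0,10, -8,0,0,0,0,0,10, -6,0,0,0,0,0,10, 0,0,0,0,0,0,10]'
python3 -m inch '[0,0,-15,0,0,0,10, 0,0,-25,0,0,0,10, 0,0,-25,0,0,0,10, 10,0,0,0,0,0,10, 20,0,0,0,0,0,10, 20,0,0,0,0,0,10, 20,0,0,0,0,0,10, 20,0,0,0,0,0,10]'
python3 -m inch '[20,0,0,0,0,0,10, 20,0,0,0,0,0,10, 20,0,0,0,0,0,10, 20,0,0,0,0,0,10, 10,0,0,0,0,0,10, 0,0,0,0,0,0,10, 0,0,0,0,0,0,10, 0,0,0,0,0,0,10]'
python3 go.py 609.7 -28.4 22.2 6.8 1
```

```text
time: 48.7
tool_pos: [0.4311, -0.0495, 0.022]
tcp_rot: [-3.136, -0.185, 0.001]
wrist_force: [0.1, 1.1, -1.0]
width: 0.174
grip_force: 59.2
time: 49.5
tool_pos: [0.5227, -0.0386, 0.0859]
tcp_rot: [-3.136, -0.186, 0.001]
wrist_force: [-0.5, -0.1, -1.3]
width: 0.175
grip_force: 59.2
time: 50.3
tool_pos: [0.6099, -0.0282, 0.0865]
tcp_rot: [-3.136, -0.186, 0.003]
wrist_force: [0.0, -0.5, -1.0]
width: 0.172
grip_force: 59.2
t 50.3 p [609.9 -28.2  86.5] yaw 6.78 F [ 0.  -0.5 -1. ] w 14.7 g 59.2
total turn [-0.02  0.09 -0.02] world d [ -0.2  -0.2 -64.3]
[-0.1  0.2 64.3] [-0.02  0.09 -0.02]
```

```bash
python3 -m inch '[0,0.2,20,0,0,0,10, 0,0,20,0,0,0,10, 0,0,15,0,0,0,10, 0,0,6,0,0,0,10, 0,0,3.3,0,0,0,10, 0,0,0,0,0,0,10, -4,0,0,0,0,0,10, -3,0,0,0,0,0,10]'
python3 -m inch '[-2,0,0,0,0,0,10, -1,0,0,0,0,0,10, 0,0,0,0,0,0,10, 0,0,0,0,0,0,10, 0,0,0,0,0,0,10, 0,0,0,0,0,0,10, 0,0,0,0,0,0,10, 0,0,0,0,0,0,10]'
python3 go.py 598 -29.8 22.2 6.8 1
```

```text
time: 51.1
tool_pos: [0.6046, -0.0294, 0.0238]
tcp_rot: [3.136, 0.186, 0.002]
wrist_force: [-0.1, 0.8, -2.6]
width: 0.174
grip_force: 59.2
time: 51.9
tool_pos: [0.6012, -0.0296, 0.0228]
tcp_rot: [-3.136, -0.186, 0.0]
wrist_force: [-0.1, -0.4, -2.0]
width: 0.171
grip_force: 59.2
t 51.9 p [601.2 -29.6  22.8] yaw 6.78 F [-0.1 -0.4 -2. ] w 14.6 g 59.2
total turn [-0.    0.01 -0.02] world d [-3.2 -0.2 -0.6]
[-3.2 -0.2  0.6] [-0.    0.01 -0.02]
```

```bash
python3 -m inch '[-1,-0.1,0.6,0,0,0,10, -1,0,0,0,0,0,10, -1,0,0,0,0,0,10, -0.5,0,0,0,0,0,10, 0,0,0,0,0,0,10, 0,0,0,0,0,0,10, 0,0,0,0,0,0,10, 0,0,0,0,0,0,10]'|egrep 'pos|t_force'
for i in 1 2; do python3 -m inch '[-0.5,0,0,0,0,0,10, -0.3,0,0,0,0,0,10, 0,0,0,0,0,0,10, 0,0,0,0,0,0,10, 0,0,0,0,0,0,10, 0,0,0,0,0,0,10, 0,0,0,0,0,0,10, 0,0,0,0,0,0,10]'|egrep 'pos|t_force';done
```

```text
tool_pos: [0.5978, -0.0299, 0.0224]
wrist_force: [1.5, 0.3, -2.2]
tool_pos: [0.597, -0.0301, 0.0224]
wrist_force: [1.1, -0.1, -1.6]
tool_pos: [0.5961, -0.0301, 0.0223]
wrist_force: [1.7, -0.1, -1.3]
```

```bash

for i in 1 2; do python3 -m inch '[-0.5,0,0,0,0,0,10, -0.3,0,0,0,0,0,10, 0,0,0,0,0,0,10, 0,0,0,0,0,0,10, 0,0,0,0,0,0,10, 0,0,0,0,0,0,10, 0,0,0,0,0,0,10, 0,0,0,0,0,0,10]'|egrep 'pos|t_force';done; python3 go.py 597 -30 22.2 6.8 1
```

```text
tool_pos: [0.5955, -0.0302, 0.0223]
wrist_force: [4.3, 0.6, -1.7]
tool_pos: [0.5954, -0.0303, 0.0226]
wrist_force: [5.4, 1.3, -1.8]
t 55.9 p [595.4 -30.3  22.6] yaw 6.77 F [ 5.4  1.3 -1.8] w 15.0 g 59.1
total turn [ 0.01 -0.11 -0.03] world d [ 1.6  0.3 -0.4]
[ 1.6 -0.1  0.4] [ 0.01 -0.11 -0.03]
```

The no-go end is stopped against the +x mouth at 5.4 N. I'll hold a moment, back off, lift, and go to yellow at station 2.

```bash

python3 -m inch '[0,0,0,0,0,0,10, 0,0,0,0,0,0,10, 0,0,0,0,0,0,10, 0,0,0,0,0,0,10, 3,0,0,0,0,0,10, 5,0,0,0,0,0,10, 5,0,0,0,0,0,10, 0,0,-5,0,0,0,10]'
python3 -m inch '[0,0,-20,0,0,0,10, 0,0,-20,0,0,0,10, 0,0,-20,0,0,0,10, 0,0,0,0,0,0,10, 0,0,0,0,0,0,10, 0,0,0,0,0,0,10, 0,0,0,0,0,0,10, 0,0,0,0,0,0,10]'
python3 - <<'E'
from h import *
S=viewer.read_camera("scene")
up=lambda a:cv2.resize(a,None,fx=5,fy=5,interpolation=cv2.INTER_CUBIC)[:,:,::-1]
cv2.imwrite("pics/r2.png",up(S[170:280,220:360]))
E
python3 go.py 453.8 -207.4 87 6.8 14
```

```text
time: 56.7
tool_pos: [0.607, -0.0287, 0.0265]
tcp_rot: [-3.136, -0.186, 0.003]
wrist_force: [1.0, 0.2, -1.8]
width: 0.174
grip_force: 59.2
time: 57.5
tool_pos: [0.6065, -0.0287, 0.086]
tcp_rot: [-3.136, -0.186, 0.003]
wrist_force: [0.2, 0.0, -1.7]
width: 0.178
grip_force: 59.1
t 57.55 p [606.7 -28.7  86.2] yaw 6.78 F [ 0.  -0.6 -2.2] w 15.0 g 59.1
total turn [-0.02  0.1  -0.02] world d [-152.9 -178.7    0.8]
[-12.4  11.4  -0. ] [-0.    0.01 -0.  ]
[-12.4  11.4  -0. ] [-0.    0.01 -0.  ]
[-12.4  11.4  -0. ] [-0.    0.01 -0.  ]
[-12.4  11.4  -0. ] [-0.    0.01 -0.  ]
[-12.4  11.4  -0. ] [-0.    0.01 -0.  ]
[-12.4  11.4  -0. ] [-0.    0.01 -0.  ]
[-12.4  11.4  -0. ] [-0.    0.01 -0.  ]
[-12.4  11.4  -0. ] [-0.    0.01 -0.  ]
[-12.4  11.4  -0. ] [-0.    0.01 -0.  ]
[-12.4  11.4  -0. ] [-0.    0.01 -0.  ]
[-12.4  11.4  -0.1] [-0.    0.01 -0.  ]
[-12.4  11.4  -0.1] [-0.    0.01 -0.  ]
[-12.4  11.4  -0.1] [-0.    0.01 -0.  ]
[-12.4  11.4  -0.1] [-0.    0.01 -0.  ]
```

View pics/r2.png

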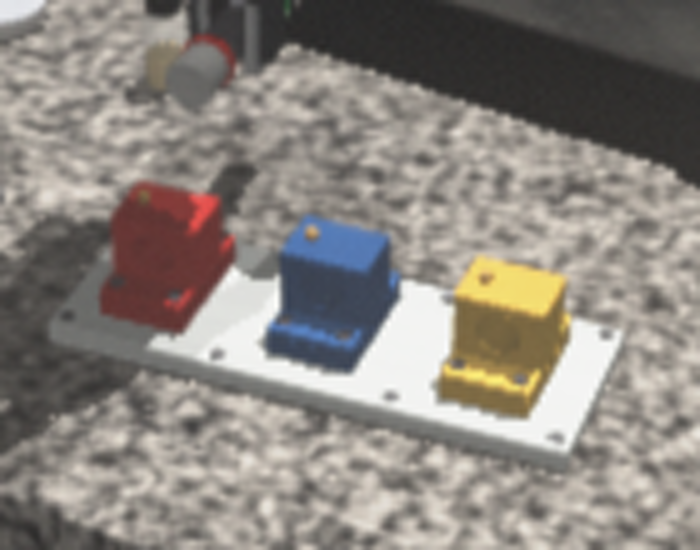

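All three blocks, red (165,255), blue (330,290) and yellow (505,335), sit flat on the plate. On to yellow.

```bash

python3 -m inch '[-12.4,11.4,0,0,0,0,10, -12.4,11.4,0,0,0,0,10, -12.4,11.4,0,0,0,0,10, -12.4,11.4,0,0,0,0,10, -12.4,11.4,0,0,0,0,10, -12.4,11.4,0,0,0,0,10, -12.4,11.4,0,0,0,0,10, -12.4,11.4,0,0,0,0,10]'
python3 -m inch '[-12.4,11.4,0,0,0,0,10, -12.4,11.4,0,0,0,0,10, -12.4,11.4,0,0,0,0,10, -12.4,11.4,0,0,0,0,10, -12.4,11.4,0,0,0,0,10, -12.4,11.4,0,0,0,0,10, 0,0,0,0,0,0,10, 0,0,0,0,0,0,10]'
python3 -m inch '[0,0,15,0,0,0,10, 0,0,20,0,0,0,10, 0,0,15,0,0,0,10, 0,0,8,0,0,0,10, 0,0,3,0,0,0,10, 0,0,0,0,0,0,10, 0,0,0,0,0,0,10, 0,0,0,0,0,0,10]'
python3 go.py 453.8 -207.4 22.2 6.8 1
```

```text
time: 58.35
tool_pos: [0.5187, -0.1322, 0.0874]
tcp_rot: [3.136, 0.185, 0.0]
wrist_force: [0.6, -0.0, -0.9]
width: 0.171
grip_force: 59.2
time: 59.15
tool_pos: [0.4536, -0.2082, 0.0873]
tcp_rot: [-3.136, -0.184, -0.001]
wrist_force: [0.7, -0.2, -1.1]
width: 0.176
grip_force: 59.2
time: 59.95
tool_pos: [0.4547, -0.2081, 0.0271]
tcp_rot: [3.135, 0.186, 0.002]
wrist_force: [-0.2, 0.7, -1.8]
width: 0.174
grip_force: 59.2
t 59.95 p [ 454.7 -208.1   27.1] yaw 6.79 F [-0.2  0.7 -1.8] w 14.9 g 59.2
total turn [ 0.05 -0.08 -0.01] world d [-0.9  0.7 -4.9]
[-0.8 -0.8  4.9] [ 0.05 -0.08 -0.01]
```

```bash
python3 -m inch '[0,-0.8,4.9,0,0,0,10, 0,0,0,0,0,0,10, 5,0,0,0,0,0,10, 5,0,0,0,0,0,10, 4,0,0,0,0,0,10, 3,0,0,0,0,0,10, 3,0,0,0,0,0,10, 0,0,0,0,0,0,10]' |egrep 'pos|t_force'
python3 -m inch '[3,0,0,0,0,0,10, 3,0,0,0,0,0,10, 3,0,0,0,0,0,10, 0,0,0,0,0,0,10, 0,0,0,0,0,0,10, 0,0,0,0,0,0,10, 0,0,0,0,0,0,10, 0,0,0,0,0,0,10]'|egrep 'pos|t_force'
python3 go.py 497.5 -202.2 22.3 6.8 1
```

```text
tool_pos: [0.4746, -0.2047, 0.0217]
wrist_force: [0.1, 0.6, 0.9]
tool_pos: [0.4832, -0.2037, 0.0216]
wrist_force: [2.1, -0.3, 1.6]
t 61.55 p [ 483.2 -203.7   21.6] yaw 6.78 F [ 2.1 -0.3  1.6] w 15.3 g 59.6
total turn [ 0.03 -0.07 -0.02] world d [14.3  1.5  0.7]
[14.4  0.2 -0.7] [ 0.03 -0.07 -0.02]
```

```bash
python3 -m inch '[2,0.1,-0.5,0,0,0,10, 3,0,0,0,0,0,10, 2.5,0,0,0,0,0,10, 2.5,0,0,0,0,0,10, 1,0,0,0,0,0,10, 0.5,0,0,0,0,0,10, 0,0,0,0,0,0,10, 0,0,0,0,0,0,10]'|egrep 'pos|t_force'
for i in 1 2; do python3 -m inch '[0.5,0,0,0,0,0,10, 0.5,0,0,0,0,0,10, 0.5,0,0,0,0,0,10, 0,0,0,0,0,0,10, 0,0,0,0,0,0,10, 0,0,0,0,0,0,10, 0,0,0,0,0,0,10, 0,0,0,0,0,0,10]'|egrep 'pos|t_force'; done
```

```text
tool_pos: [0.4941, -0.2022, 0.0218]
wrist_force: [-1.1, -1.1, 1.4]
tool_pos: [0.4955, -0.2021, 0.0219]
wrist_force: [-0.9, 0.0, 1.9]
tool_pos: [0.497, -0.2019, 0.0218]
wrist_force: [-3.2, -0.8, 2.2]
```

```bash

for i in 1 2 3; do python3 -m inch '[0.5,0,0,0,0,0,10, 0.5,0,0,0,0,0,10, 0,0,0,0,0,0,10, 0,0,0,0,0,0,10, 0,0,0,0,0,0,10, 0,0,0,0,0,0,10, 0,0,0,0,0,0,10, 0,0,0,0,0,0,10]'|egrep 'pos|t_force'; done
```

```text
tool_pos: [0.498, -0.2017, 0.0218]
wrist_force: [-3.1, -0.5, 2.0]
tool_pos: [0.4984, -0.2017, 0.0218]
wrist_force: [-5.6, -0.9, 3.3]
tool_pos: [0.4985, -0.2017, 0.0218]
wrist_force: [-8.1, -1.5, 5.2]
```

```bash
python3 -m inch '[-4,0,0,0,0,0,10, -8,0,0,0,0,0,10, -8,0,0,0,0,0,10, -8,0,0,0,0,0,10, -8,0,0,0,0,0,10, -8,0,0,0,0,0,10, -6,0,0,0,0,0,10, 0,0,0,0,0,0,10]'
python3 -m inch '[0,0,-15,0,0,0,10, 0,0,-25,0,0,0,10, 0,0,-25,0,0,0,10, 10,0,0,0,0,0,10, 20,0,0,0,0,0,10, 20,0,0,0,0,0,10, 20,0,0,0,0,0,10, 20,0,0,0,0,0,10]'
python3 -m inch '[20,0,0,0,0,0,10, 20,0,0,0,0,0,10, 20,0,0,0,0,0,10, 20,0,0,0,0,0,10, 10,0,0,0,0,0,10, 0,0,0,0,0,0,10, 0,0,0,0,0,0,10, 0,0,0,0,0,0,10]'
python3 go.py 628.6 -186.4 22.2 6.8 1
```

```text
time: 67.15
tool_pos: [0.449, -0.2073, 0.0216]
tcp_rot: [-3.136, -0.185, 0.002]
wrist_force: [-0.2, -0.1, -1.2]
width: 0.175
grip_force: 59.3
time: 67.95
tool_pos: [0.5406, -0.1964, 0.0855]
tcp_rot: [-3.136, -0.186, 0.001]
wrist_force: [-0.7, 0.5, -1.7]
width: 0.176
grip_force: 59.2
time: 68.75
tool_pos: [0.6279, -0.1862, 0.0863]
tcp_rot: [-3.136, -0.185, 0.002]
wrist_force: [0.3, 0.5, -1.6]
width: 0.178
grip_force: 59.2
t 68.75 p [ 627.9 -186.2   86.3] yaw 6.77 F [ 0.3  0.5 -1.6] w 15.2 g 59.2
total turn [-0.03  0.08 -0.03] world d [  0.7  -0.2 -64.1]
[ 0.7  0.3 64.1] [-0.03  0.08 -0.03]
```

```bash
python3 -m inch '[0,0.3,20,0,0,0,10, 0,0,20,0,0,0,10, 0,0,15,0,0,0,10, 0,0,6,0,0,0,10, 0,0,3,0,0,0,10, 0,0,0,0,0,0,10, -2,0,0,0,0,0,10, -2,0,0,0,0,0,10]'|egrep 'pos|t_force'
python3 -m inch '[-2,0,0,0,0,0,10, -1.5,0,0,0,0,0,10, -1,0,0,0,0,0,10, 0,0,0,0,0,0,10, 0,0,0,0,0,0,10, 0,0,0,0,0,0,10, 0,0,0,0,0,0,10, 0,0,0,0,0,0,10]'|egrep 'pos|t_force'
python3 go.py 616 -187.9 22.2 6.8 1
```

```text
tool_pos: [0.6258, -0.1873, 0.0239]
wrist_force: [0.0, -0.7, -1.7]
tool_pos: [0.6207, -0.1875, 0.0228]
wrist_force: [-0.0, 1.2, -1.3]
t 70.35 p [ 620.7 -187.5   22.8] yaw 6.78 F [-0.   1.2 -1.3] w 15.1 g 59.2
total turn [-0.    0.   -0.02] world d [-4.7 -0.4 -0.6]
[-4.7 -0.2  0.6] [-0.    0.   -0.02]
```

```bash
python3 -m inch '[-1,-0.2,0.6,0,0,0,10, -0.5,0,0,0,0,0,10, -0.5,0,0,0,0,0,10, -0.5,0,0,0,0,0,10, 0,0,0,0,0,0,10, 0,0,0,0,0,0,10, 0,0,0,0,0,0,10, 0,0,0,0,0,0,10]'|egrep 'pos|t_force'
for i in 1 2 3; do python3 -m inch '[-0.5,0,0,0,0,0,10, -0.5,0,0,0,0,0,10, 0,0,0,0,0,0,10, 0,0,0,0,0,0,10, 0,0,0,0,0,0,10, 0,0,0,0,0,0,10, 0,0,0,0,0,0,10, 0,0,0,0,0,0,10]'|egrep 'pos|t_force';done
```

```text
tool_pos: [0.6182, -0.1876, 0.0223]
wrist_force: [-0.4, -0.4, -1.1]
tool_pos: [0.6173, -0.1878, 0.0224]
wrist_force: [1.9, 0.3, -1.3]
tool_pos: [0.616, -0.1879, 0.0222]
wrist_force: [0.9, -1.0, -0.8]
tool_pos: [0.6153, -0.188, 0.0223]
wrist_force: [1.8, 0.1, -2.7]
```

```bash

for i in 1 2; do python3 -m inch '[-0.5,0,0,0,0,0,10, -0.5,0,0,0,0,0,10, 0,0,0,0,0,0,10, 0,0,0,0,0,0,10, 0,0,0,0,0,0,10, 0,0,0,0,0,0,10, 0,0,0,0,0,0,10, 0,0,0,0,0,0,10]'|egrep 'pos|t_force';done
```

```text
tool_pos: [0.6151, -0.1881, 0.0226]
wrist_force: [4.3, 1.0, -2.6]
tool_pos: [0.615, -0.1881, 0.0229]
wrist_force: [6.2, 1.4, -2.6]
```

```bash

python3 -m inch '[0,0,0,0,0,0,10, 0,0,0,0,0,0,10, 0,0,0,0,0,0,10, 0,0,0,0,0,0,10, 3,0,0,0,0,0,10, 5,0,0,0,0,0,10, 5,0,0,0,0,0,10, 0,0,-5,0,0,0,10]'|egrep 'pos|t_force'
python3 -m inch '[0,0,-20,0,0,0,10, 0,0,-20,0,0,0,10, 0,0,-20,0,0,0,10, 0,0,0,0,0,0,10, 0,0,0,0,0,0,10, 0,0,0,0,0,0,10, 0,0,0,0,0,0,10, 0,0,0,0,0,0,10]'|egrep 'pos|t_force'
python3 go.py 444.6 -128.2 87 6.8 12|head -4
```

```text
tool_pos: [0.6256, -0.1864, 0.0264]
wrist_force: [-0.1, 0.1, -1.7]
tool_pos: [0.6252, -0.1864, 0.0859]
wrist_force: [1.1, -0.2, -1.5]
t 76.75 p [ 625.2 -186.4   85.9] yaw 6.78 F [ 1.1 -0.2 -1.5] w 15.1 g 59.2
total turn [-0.06  0.12 -0.02] world d [-180.6   58.2    1.1]
[-14.4  -6.6  -0.1] [-0.    0.01 -0.  ]
[-14.4  -6.6  -0.1] [-0.    0.01 -0.  ]
```

```bash

python3 -m inch '[-14.4,-6.6,0,0,0,0,10, -14.4,-6.6,0,0,0,0,10, -14.4,-6.6,0,0,0,0,10, -14.4,-6.6,0,0,0,0,10, -14.4,-6.6,0,0,0,0,10, -14.4,-6.6,0,0,0,0,10, -14.4,-6.6,0,0,0,0,10, -14.4,-6.6,0,0,0,0,10]'|egrep 'pos|t_force'
python3 -m inch '[-14.4,-6.6,0,0,0,0,10, -14.4,-6.6,0,0,0,0,10, -14.4,-6.6,0,0,0,0,10, -14.4,-6.6,0,0,0,0,10, 0,0,0,0,0,0,10, 0,0,0,0,0,0,10, 0,0,0,0,0,0,10, 0,0,0,0,0,0,10]'|egrep 'pos|t_force'
python3 -m inch '[0,0,15,0,0,0,10, 0,0,20,0,0,0,10, 0,0,15,0,0,0,10, 0,0,8,0,0,0,10, 0,0,3,0,0,0,10, 0,0,0,0,0,0,10, 0,0,0,0,0,0,10, 0,0,0,0,0,0,10]'|egrep 'pos|t_force'
python3 go.py 444.6 -128.2 22.4 6.8 1
```

```text
tool_pos: [0.5046, -0.1476, 0.0868]
wrist_force: [0.7, 0.7, -1.6]
tool_pos: [0.4461, -0.1288, 0.0875]
wrist_force: [0.1, 0.4, -1.6]
tool_pos: [0.446, -0.1287, 0.0271]
wrist_force: [0.2, 0.5, -2.3]
t 79.15 p [ 446.  -128.7   27.1] yaw 6.78 F [ 0.2  0.5 -2.3] w 15.1 g 59.2
total turn [ 0.04 -0.09 -0.02] world d [-1.4  0.5 -4.7]
[-1.4 -0.7  4.7] [ 0.04 -0.09 -0.02]
```

```bash
python3 -m inch '[0,-0.7,4.6,0,0,0,10, 0,0,0,0,0,0,10, 5,0,0,0,0,0,10, 4,0,0,0,0,0,10, 4,0,0,0,0,0,10, 3,0,0,0,0,0,10, 3,0,0,0,0,0,10, 0,0,0,0,0,0,10]' |egrep 'pos|t_force'
python3 -m inch '[3,0,0,0,0,0,10, 3,0,0,0,0,0,10, 3,0,0,0,0,0,10, 0,0,0,0,0,0,10, 0,0,0,0,0,0,10, 0,0,0,0,0,0,10, 0,0,0,0,0,0,10, 0,0,0,0,0,0,10]'|egrep 'pos|t_force'
python3 go.py 488.3 -122.9 22.3 6.8 1
```

```text
tool_pos: [0.4647, -0.1255, 0.0219]
wrist_force: [1.2, 0.4, -1.5]
tool_pos: [0.4731, -0.1245, 0.0218]
wrist_force: [0.7, -0.2, 0.9]
t 80.75 p [ 473.1 -124.5   21.8] yaw 6.78 F [ 0.7 -0.2  0.9] w 14.5 g 59.4
total turn [ 0.01 -0.03 -0.02] world d [15.2  1.6  0.5]
[15.3  0.2 -0.5] [ 0.01 -0.03 -0.02]
```

```bash
python3 -m inch '[3,0.2,-0.4,0,0,0,10, 3,0,0,0,0,0,10, 2.5,0,0,0,0,0,10, 2.5,0,0,0,0,0,10, 2,0,0,0,0,0,10, 0.5,0,0,0,0,0,10, 0,0,0,0,0,0,10, 0,0,0,0,0,0,10]'|egrep 'pos|t_force'
for i in 1 2 3; do python3 -m inch '[0.5,0,0,0,0,0,10, 0.5,0,0,0,0,0,10, 0,0,0,0,0,0,10, 0,0,0,0,0,0,10, 0,0,0,0,0,0,10, 0,0,0,0,0,0,10, 0,0,0,0,0,0,10, 0,0,0,0,0,0,10]'|egrep 'pos|t_force'; done
```

```text
tool_pos: [0.4864, -0.123, 0.022]
wrist_force: [0.0, -0.5, -0.2]
tool_pos: [0.4873, -0.1229, 0.022]
wrist_force: [0.1, -0.7, -1.0]
tool_pos: [0.4882, -0.1228, 0.022]
wrist_force: [-1.8, 0.0, -0.8]
tool_pos: [0.4886, -0.1227, 0.022]
wrist_force: [-5.5, -1.5, 2.1]
```

```bash
python3 -m inch '[0.5,0,0,0,0,0,10, 0.5,0,0,0,0,0,10, 0,0,0,0,0,0,10, 0,0,0,0,0,0,10, 0,0,0,0,0,0,10, 0,0,0,0,0,0,10, 0,0,0,0,0,0,10, 0,0,0,0,0,0,10]'|egrep 'pos|t_force'
python3 -m inch '[-4,0,0,0,0,0,10, -8,0,0,0,0,0,10, -8,0,0,0,0,0,10, -8,0,0,0,0,0,10, -8,0,0,0,0,0,10, -8,0,0,0,0,0,10, -6,0,0,0,0,0,10, 0,0,0,0,0,0,10]'|egrep 'pos|t_force'
python3 -m inch '[0,0,-15,0,0,0,10, 0,0,-25,0,0,0,10, 0,0,-25,0,0,0,10, 10,0,0,0,0,0,10, 20,0,0,0,0,0,10, 20,0,0,0,0,0,10, 20,0,0,0,0,0,10, 20,0,0,0,0,0,10]'|egrep 'pos|t_force'
python3 -m inch '[20,0,0,0,0,0,10, 20,0,0,0,0,0,10, 20,0,0,0,0,0,10, 20,0,0,0,0,0,10, 12,0,0,0,0,0,10, 0,0,0,0,0,0,10, 0,0,0,0,0,0,10, 0,0,0,0,0,0,10]'|egrep 'pos|t_force'
python3 go.py 619.4 -107.4 22.2 6.8 1
```

```text
tool_pos: [0.4886, -0.1226, 0.0219]
wrist_force: [-7.8, -2.5, 3.2]
tool_pos: [0.4394, -0.1284, 0.0219]
wrist_force: [0.8, -0.0, -1.2]
tool_pos: [0.5309, -0.1175, 0.0858]
wrist_force: [0.7, 0.5, -2.0]
tool_pos: [0.6202, -0.1069, 0.0864]
wrist_force: [0.0, 0.0, -1.9]
t 87.15 p [ 620.2 -106.9   86.4] yaw 6.77 F [ 0.   0.  -1.9] w 15.0 g 59.2
total turn [-0.03  0.09 -0.03] world d [ -0.8  -0.5 -64.2]
[-0.7  0.4 64.2] [-0.03  0.09 -0.03]
```

```bash
python3 -m inch '[0,0.4,20,0,0,0,10, 0,0,20,0,0,0,10, 0,0,15,0,0,0,10, 0,0,6,0,0,0,10, 0,0,3.4,0,0,0,10, 0,0,0,0,0,0,10, -2,0,0,0,0,0,10, -2,0,0,0,0,0,10]'|egrep 'pos|t_force'
python3 -m inch '[-2,0,0,0,0,0,10, -2,0,0,0,0,0,10, -1.5,0,0,0,0,0,10, 0,0,0,0,0,0,10, 0,0,0,0,0,0,10, 0,0,0,0,0,0,10, 0,0,0,0,0,0,10, 0,0,0,0,0,0,10]'|egrep 'pos|t_force'
python3 go.py 607.4 -108.85 22.2 6.8 1
```

```text
tool_pos: [0.6181, -0.1081, 0.0237]
wrist_force: [-0.1, 0.7, -1.2]
tool_pos: [0.612, -0.1085, 0.0227]
wrist_force: [-0.1, -0.8, -0.6]
t 88.75 p [ 612.  -108.5   22.7] yaw 6.79 F [-0.1 -0.8 -0.6] w 15.3 g 59.2
total turn [ 0.   -0.   -0.01] world d [-4.6 -0.4 -0.5]
[-4.7 -0.2  0.5] [ 0.   -0.   -0.01]
```

```bash
python3 -m inch '[-1,-0.2,0.5,0,0,0,10, -1,0,0,0,0,0,10, -0.5,0,0,0,0,0,10, -0.5,0,0,0,0,0,10, 0,0,0,0,0,0,10, 0,0,0,0,0,0,10, 0,0,0,0,0,0,10, 0,0,0,0,0,0,10]'|egrep 'pos|t_force'
for i in 1 2 3; do python3 -m inch '[-0.5,0,0,0,0,0,10, -0.5,0,0,0,0,0,10, 0,0,0,0,0,0,10, 0,0,0,0,0,0,10, 0,0,0,0,0,0,10, 0,0,0,0,0,0,10, 0,0,0,0,0,0,10, 0,0,0,0,0,0,10]'|egrep 'pos|t_force';done
```

```text
tool_pos: [0.609, -0.1086, 0.0222]
wrist_force: [-0.1, -0.4, -1.3]
tool_pos: [0.608, -0.1088, 0.0222]
wrist_force: [0.5, -0.0, -1.9]
tool_pos: [0.607, -0.1089, 0.0222]
wrist_force: [2.0, 0.6, -1.0]
tool_pos: [0.6059, -0.1091, 0.0222]
wrist_force: [1.1, 0.2, -2.2]
```

```bash

for i in 1 2; do python3 -m inch '[-0.5,0,0,0,0,0,10, -0.5,0,0,0,0,0,10, 0,0,0,0,0,0,10, 0,0,0,0,0,0,10, 0,0,0,0,0,0,10, 0,0,0,0,0,0,10, 0,0,0,0,0,0,10, 0,0,0,0,0,0,10]'|egrep 'pos|t_force';done
```

```text
tool_pos: [0.6054, -0.1091, 0.0223]
wrist_force: [3.9, -0.2, -1.4]
tool_pos: [0.6052, -0.1092, 0.0226]
wrist_force: [6.0, 1.4, -1.4]
```

Blue's no-go end stops at 6 N. I'll hold, back off, lift, and return to the cradle.

```bash

python3 -m inch '[0,0,0,0,0,0,10, 0,0,0,0,0,0,10, 0,0,0,0,0,0,10, 0,0,0,0,0,0,10, 3,0,0,0,0,0,10, 5,0,0,0,0,0,10, 5,0,0,0,0,0,10, 0,0,-5,0,0,0,10]'|egrep 'pos|t_force'
python3 -m inch '[0,0,-20,0,0,0,10, 0,0,-20,0,0,0,10, 0,0,-20,0,0,0,10, 0,0,-5,0,0,0,10, 0,0,0,0,0,0,10, 0,0,0,0,0,0,10, 0,0,0,0,0,0,10, 0,0,0,0,0,0,10]'|egrep 'pos|t_force'
python3 go.py 498.8 104.6 90 -3.4 14
```

```text
tool_pos: [0.6163, -0.1075, 0.0263]
wrist_force: [-1.2, 0.0, -1.3]
tool_pos: [0.6159, -0.1075, 0.0907]
wrist_force: [-0.2, -1.0, -1.8]
t 95.15 p [ 615.9 -107.5   90.7] yaw 6.78 F [-0.2 -1.  -1.8] w 14.8 g 59.1
total turn [-0.03  0.14 10.18] world d [-117.1  212.1   -0.7]
[ -6.5 -16.    0.1] [-0.    0.01  0.73]
[ -6.7 -16.    0.1] [-0.    0.01  0.73]
[ -6.9 -15.9   0.1] [-0.    0.01  0.73]
[ -7.1 -15.8   0.1] [-0.    0.01  0.73]
[ -7.3 -15.7   0.1] [-0.    0.01  0.73]
[ -7.5 -15.6   0.1] [-0.    0.01  0.73]
[ -7.7 -15.5   0.1] [-0.    0.01  0.73]
[ -7.9 -15.4   0.1] [-0.    0.01  0.73]
[ -8.1 -15.3   0.1] [-0.    0.01  0.73]
[ -8.3 -15.2   0.1] [-0.    0.01  0.73]
[ -8.5 -15.1   0.1] [-0.    0.01  0.73]
[ -8.7 -15.    0.1] [-0.    0.01  0.73]
[ -8.9 -14.9   0.1] [-0.    0.01  0.73]
[ -9.1 -14.7   0.1] [-0.    0.01  0.73]
```

```bash

python3 -m inch '[-6.5,-16,0,0,0,0.7,10, -6.7,-16,0,0,0,0.7,10, -6.9,-15.9,0,0,0,0.7,10, -7.1,-15.8,0,0,0,0.7,10, -7.3,-15.7,0,0,0,0.8,10, -7.5,-15.6,0,0,0,0.7,10, -7.7,-15.5,0,0,0,0.7,10, -7.9,-15.4,0,0,0,0.8,10]'|egrep 'pos|t_force'
python3 -m inch '[-8.1,-15.3,0,0,0,0.7,10, -8.3,-15.2,0,0,0,0.7,10, -8.5,-15.1,0,0,0,0.7,10, -8.7,-15,0,0,0,0.8,10, -8.9,-14.9,0,0,0,0.7,10, -9.1,-14.7,0,0,0,0.8,10, 0,0,0,0,0,0,10, 0,0,0,0,0,0,10]'|egrep 'pos|t_force'
python3 -m inch '[0,0,10,0,0,0,10, 0,0,20,0,0,0,10, 0,0,15,0,0,0,10, 0,0,0,0,0,0,10, 0,0,0,0,0,0,10, 0,0,0,0,0,0,10, 0,0,0,0,0,0,10, 0,0,0,0,0,0,10]'|egrep 'pos|t_force'
python3 go.py 498.8 104.6 22.3 -3.4 1
```

```text
tool_pos: [0.5492, 0.0142, 0.0915]
wrist_force: [0.3, -0.0, -1.3]
tool_pos: [0.4994, 0.1045, 0.0918]
wrist_force: [-0.1, -0.9, -1.4]
tool_pos: [0.5004, 0.1046, 0.048]
wrist_force: [0.3, 0.1, -0.8]
t 97.55 p [500.4 104.6  48. ] yaw -3.42 F [ 0.3  0.1 -0.8] w 15.1 g 59.1
total turn [-0.02 -0.09 -0.02] world d [ -1.6   0.  -25.7]
[-1.7  0.1 25.7] [-0.02 -0.09 -0.02]
```

```bash

python3 -m inch '[-1.5,0,8,0,0,0,10, 0,0,8,0,0,0,10, 0,0,5,0,0,0,10, 0,0,2,0,0,0,10, 0,0,1,0,0,0,10, 0,0,0,0,0,0,10, 0,0,0,0,0,0,10, 0,0,0,0,0,0,10]'|egrep 'pos|t_force'
python3 -m inch '[0,0,0.5,0,0,0,10, 0,0,0.5,0,0,0,10, 0,0,0.5,0,0,0,10, 0,0,0,0,0,0,10, 0,0,0,0,0,0,10, 0,0,0,0,0,0,10, 0,0,0,0,0,0,10, 0,0,0,0,0,0,10]'|egrep 'pos|t_force'
```

```text
tool_pos: [0.4985, 0.1046, 0.0234]
wrist_force: [-0.5, -1.4, -1.9]
tool_pos: [0.4985, 0.1047, 0.0223]
wrist_force: [-2.1, 0.3, 7.2]
```

Seated in the V supports with 7 N upward. Releasing, lifting, and checking.

```bash

python3 -m inch '[0,0,-0.5,0,0,0,14, 0,0,0,0,0,0,18, 0,0,0,0,0,0,22, 0,0,0,0,0,0,30, 0,0,0,0,0,0,45, 0,0,0,0,0,0,45, 0,0,0,0,0,0,45, 0,0,0,0,0,0,45]'|egrep 'pos|t_force'
python3 -m inch '[0,0,-5,0,0,0,45, 0,0,-20,0,0,0,45, 0,0,-30,0,0,0,45, 0,0,-40,0,0,0,45, 0,0,-40,0,0,0,45, -20,0,-10,0,0,0,45, -40,0,0,0,0,0,45, -40,0,0,0,0,0,45]'
python3 - <<'E'
from h import *
I={n:viewer.read_camera(n) for n in P}
up=lambda a:cv2.resize(a,None,fx=4,fy=4,interpolation=cv2.INTER_CUBIC)[:,:,::-1]
cv2.imwrite("pics/end.png",up(I["scene"][155:285,165:360]))
cv2.imwrite("pics/endtop.png",I["top"][:,:,::-1])
E
```

```text
tool_pos: [0.4982, 0.1046, 0.0222]
wrist_force: [0.2, 0.1, -0.9]
time: 100.75
tool_pos: [0.3982, 0.1107, 0.1685]
tcp_rot: [-3.14, 0.095, -0.003]
wrist_force: [-1.2, 0.2, -0.5]
width: 0.528
grip_force: 0.0
```

View pics/end.png

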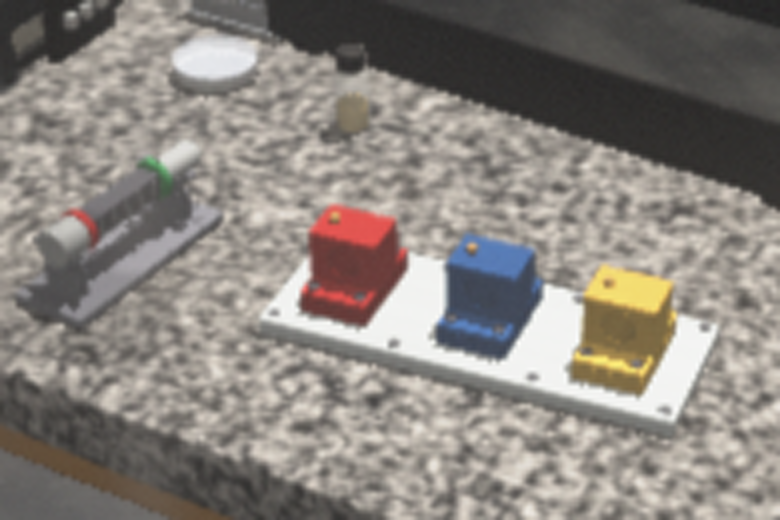

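View pics/endtop.png

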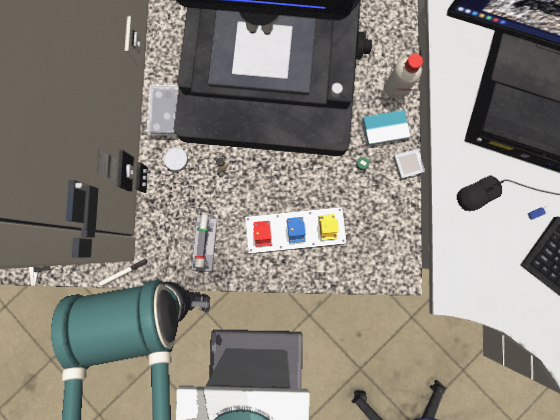

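The gauge is back in its cradle (scene crop, (120,200)). The three blocks sit flat on the plate, and the dish, vial and puck are where they started.

```bash
python3 -m inch '[0,0,0,0,0,0,45, 0,0,0,0,0,0,45, 0,0,0,0,0,0,45, 0,0,0,0,0,0,45, 0,0,0,0,0,0,45, 0,0,0,0,0,0,45, 0,0,0,0,0,0,45, 0,0,0,0,0,0,45]'|head -2; python3 -c "
from workcell import job
print(job.finish_job())"
```

```text
time: 101.65
tool_pos: [0.3984, 0.1105, 0.1671]
the job is handed in; nothing more can be done
None
```

I pressed all three blocks home, gauged them go and no-go in the order red, yellow, blue, laid the gauge back in its cradle and handed the job in at about 102 s; no verdict came back.

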